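Change the flasks on a culture rocker and set its speed

ROBOT

A 7-joint arm with a two-finger parallel gripper is mounted at the origin on the work surface. World frame = base frame: x ahead of the robot, y to its left, z up, the work surface at z = 0. Lengths are in m, angles in rad, forces in N, time in s.
With the tool pointing down it reaches from about 0.35 to 0.9 m from the base axis. Payload 19.9 kg.
Tool frame: the origin (TCP) lies between the finger pads; the fingertips stand 19 mm ahead of it and the grasp point (between the pads) is the TCP; z points along the fingers, y is the line along which they close (so a half turn about z gives the same grasp; the last joint's range is limited). The gripper opens to 94 mm and grips with 3 to 60 N. Pads are 16 mm wide; open, the fingers measure 119 mm over their backs; the gripper's body (75 mm by 177 mm) begins 78 mm behind the grasp point.
Start: joints at [-1.306, 0.417, -0.01, 1.614, 0.005, 1.111, -0.053], TCP at [0.189, 0.596, 0.198] pointing down, gripper open.
Joint ranges: [-2.81, 2.81], [-0.39, 2.02], [-1.27, 1.25], [0.06, 2.57], [-1.19, 4.33], [0.19, 2], [-2.82, 2.82]. Speed limits (rad/s): [1.89, 1.89, 2.39, 2.39, 3.01, 3.01, 3.01].

INTERFACE

Orientations are given as [roll, pitch, yaw] about the fixed x, y, z axes, in that order (R = Rz(yaw) Ry(pitch) Rx(roll)).
In Python, from plant import arm gives the robot as it stands. The module is installed in compiled form; this text tells all that it offers.
- The arm moves only by the tool apply_moves, never from a script. Its argument "plan" is a list that holds one entry, the list of rows, each a list of 4 numbers: the shift along the tool's x, y, z in mm, then the turn about the tool's z in degrees. A call has 1 to 5 rows; each row shifts and turns the commanded pose from where the row before left it, along the tool's axes as they then stand; what a row does not reach is not made up. A row lasts 1/8 s, in which the tool goes at most 62.5 mm and 10.7 degrees, less where a joint would pass 70% of its speed; a pose out of reach is approached as far as the arm can. A call is refused whole if a number of a shift passes 62.5 or a number of a turn 10.7, either way. A call with a gripper value outside its range is refused whole. "hand" is the opening, from -1 (shut) to 1 (fully open), set as the call begins (left out, the last holds). The fingers move at their own pace and stop on an object; "squeeze" is the grip in N (left out, the last holds). Time passes only in rows, so rows that do not move let the fingers close. It gives the time, the measured TCP pose, the force, the opening and the grip force at its end, in the units of the state.
- arm.observe(): the state, without advancing time (a new reading comes with each control period).
- arm.get_image(name): name is "scene" or "top" or "wrist"; returns the picture (420x560x3 uint8, red, green, blue); there is no depth.
- arm.camera_params(name): a dict with "fov_y" (degrees; the focal length in pixels is half the picture's height over the tangent of half this angle, whatever the lens; pixels are square), "cx", "cy" (the principal point, pixels), "distortion" ([k1, k2, p1, p2, k3] as OpenCV has them; the pictures are not rectified), "camera_from_world" (4x4, takes a point from world to camera coordinates); the wrist camera has in their place "hand_eye" (4x4, takes a point from camera to tool coordinates, whose origin is the TCP and whose axes are the flange's). Camera axes: x right, y down, z forward; pixel columns grow to the right and rows downward; lengths in m; the calibration is good to about 2 mm. A picture is of the moment at which its call begins: read the wrist's pose just before it. camera_params takes no time and is no camera call.
- arm.job_done(): hands the job in; it is judged then, once.
The state is a dict: "t": time; "joint_positions": joint angles; "joint_vel": joint speeds; "joint_efforts": joint torques, N m; "tcp_pos": TCP position; "tool_rot": TCP orientation; "contact_force": force on the tool from outside, world axes, zero at the start; "wrist_torque": the same for the moment, N m; "width": finger opening in m; "finger_force": force on a finger pad.
Only numpy, scipy, OpenCV 4.12 (cv2) and the standard library are available. Lean on these libraries where they do the work, as an engineer would, in place of code of your own. Each camera call takes 0.05 s, during which the arm holds its last target. There are 200 camera calls.

TASK

The rocker has been stopped by its timer. Turn its speed dial right down to the low stop, so that it cannot start while you work; then take every finished flask off the platform and lay it flat on the floor of the white tray, and only then lay every new flask from the bench flat on the sloping platform, one to a lane, down between the lane's two bars, with its cap at the uphill end. When they are all loaded, turn the dial up until its white pointer stands at the long broad mark. Leave the wash bottle, tub and cup alone.

Things in the scene. Friction and masses are not known exactly. Their poses are not given: they have to be found in the camera images.
- done0: Finished culture flask: starts lying in a lane of the rocker. 1 or 2 of the three are present. Flat pale plastic box 88 long x 50 wide x 30 thick, all six flasks alike; at one end a neck and a round blue cap 28 across, 22 long. About 140 g. Origin: centre of the box; x along its length to the cap (cap's end at +74), y across the width, z through the thickness (both faces alike).
- done1: Finished culture flask: starts lying in a lane of the rocker. 1 or 2 of the three are present. Flat pale plastic box 88 long x 50 wide x 30 thick, all six flasks alike; at one end a neck and a round blue cap 28 across, 22 long. About 140 g. Origin: centre of the box; x along its length to the cap (cap's end at +74), y across the width, z through the thickness (both faces alike).
- done2: Finished culture flask: starts lying in a lane of the rocker. 1 or 2 of the three are present. Flat pale plastic box 88 long x 50 wide x 30 thick, all six flasks alike; at one end a neck and a round blue cap 28 across, 22 long. About 140 g. Origin: centre of the box; x along its length to the cap (cap's end at +74), y across the width, z through the thickness (both faces alike).
- new0: New culture flask: starts lying flat on the bench. 2 or 3 of the three are present. Flat pale plastic box 88 long x 50 wide x 30 thick, all six flasks alike; at one end a neck and a round blue cap 28 across, 22 long. About 140 g. Origin: centre of the box; x along its length to the cap (cap's end at +74), y across the width, z through the thickness (both faces alike).
- new0_cap (a point): Centre of the end face of new0's cap, 74 mm from the flask's origin along its +x.
- new1: New culture flask: starts lying flat on the bench. 2 or 3 of the three are present. Flat pale plastic box 88 long x 50 wide x 30 thick, all six flasks alike; at one end a neck and a round blue cap 28 across, 22 long. About 140 g. Origin: centre of the box; x along its length to the cap (cap's end at +74), y across the width, z through the thickness (both faces alike).
- new1_cap (a point): Centre of the end face of new1's cap, 74 mm from the flask's origin along its +x.
- new2: New culture flask: starts lying flat on the bench. 2 or 3 of the three are present. Flat pale plastic box 88 long x 50 wide x 30 thick, all six flasks alike; at one end a neck and a round blue cap 28 across, 22 long. About 140 g. Origin: centre of the box; x along its length to the cap (cap's end at +74), y across the width, z through the thickness (both faces alike).
- new2_cap (a point): Centre of the end face of new2's cap, 74 mm from the flask's origin along its +x.
- lane0 (a point): The right-hand lane of the rocker platform as seen from the console: a point at mid-width, on the mat. x along the lane, uphill; y across it; z square to the slope. Clear width 60 between two fixed bars 6 wide, 8 high, x = -57 to +93. The mat runs from x = -65, where a stop lip 9 high crosses the low end, to +99. Lanes are 98 apart.
- lane1 (a point): The middle lane of the rocker platform as seen from the console: a point at mid-width, on the mat. x along the lane, uphill; y across it; z square to the slope. Clear width 60 between two fixed bars 6 wide, 8 high, x = -57 to +93. The mat runs from x = -65, where a stop lip 9 high crosses the low end, to +99. Lanes are 98 apart.
- lane2 (a point): The left-hand lane of the rocker platform as seen from the console: a point at mid-width, on the mat. x along the lane, uphill; y across it; z square to the slope. Clear width 60 between two fixed bars 6 wide, 8 high, x = -57 to +93. The mat runs from x = -65, where a stop lip 9 high crosses the low end, to +99. Lanes are 98 apart.
- rocker: White bench rocker, fixed, stopped by its timer. Base 290 wide (y), 66 high, x -100 to +100, with a sloping grey console in front to x = -215 (robot's side). Origin on the bench under the platform's middle; x to the back, y left, z up. Platform 300 x 170, 114 above the bench at its middle, tilted 0.12 to 0.19 rad, low side to the console; a stiff gear holds it against all but a hard push.
- dial (a joint): Speed dial on the console, rad, grows clockwise seen from above: 0 at the low stop, 4.71 at the high stop. Eleven marks 0.471 apart; the seventh from the low stop is long and broad, the others short and thin: at it the dial reads 2.83. Light friction (0.04 N m); stays where left. Starts between 1.2 and 4.4.
- dial_grip (a point): On the dial's axis, 20 mm above the panel; this point has the rocker's axes. The axis points up along (-0.199, 0, 0.980). Skirt 60 across, 9 high; on it a grip bar 56 long, 15 thick, 9 to 32 above the panel, white pointer line on one end. At reading 0 that end points 135 deg counter-clockwise from the panel's uphill direction (0.980, 0, 0.199).
- tray: White shallow tray, 210 x 210 outside, walls 4 thick and 32 high, floor 4 thick, empty, fixed. Origin: centre of its underside, z up. Two flasks fit side by side.
- wash_bottle: Bystander: white wash bottle, 68 diameter, 200 high with its bent spout, standing. Origin: centre of its underside.
- tub: Bystander: lidded round tub, 118 diameter, 73 high. Origin: centre of its underside.
- cup: Bystander: open grey plastic cup, 90 diameter, 60 high. Origin: centre of its underside.

How it is judged:
By the outcome, as a careful person would: the job done as asked, in the order asked, and still so for the second after the job is handed in, with the robot touching nothing.
Of done0, done1, done2 only 1 to 2 are there at a start; the rules pass over those that are not, and their reading is None.
Of new0, new1, new2 only 2 to 3 are there at a start; the rules pass over those that are not, and their reading is None.
At some moment in a run one of new0, new1, new2 may be knocked a few centimetres aside while the robot is not near it.
Once in a run the grip may slacken for a moment while it holds something.
It also fails if it takes over 210 s, if anything falls off the work surface, if the arm or the gripper's body presses on something with over 40 N, if the wrist force passes 120 N, or if a joint passes its speed limit or range.

## Working session

There is one attempt and no reset: what is moved stays moved. The work goes in short steps, Python scripts to look and compute and a tool call to move; the robot and the scene stay as the last step left them, time stands still between calls to the robot, and variables do not carry over. Pictures are saved under pics/ and viewed, at most 14 in all, crops included, and the job is handed in when it is done.

Besides the shell and the picture viewer there is one more tool, called after "Emit:" in YAML: its name, and indented under it one key for each argument. apply_moves: Moves the arm, as the interface text tells. Its arguments: {"type":"object","properties":{"plan":{"type":"array"},"hand":{"type":"number"},"squeeze":{"type":"number"}},"required":["plan"]}

```bash
mkdir -p pics
cat > h.py <<'E'
import numpy as np, cv2
from plant import arm
from scipy.spatial.transform import Rotation as R
def K(p):
    f=210/np.tan(np.radians(p['fov_y'])/2); return np.array([[f,0,p['cx']],[0,f,p['cy']],[0,0,1.]])
def pose(o=None):
    o=o or arm.observe(); T=np.eye(4); r=np.array(o['tool_rot'],float)
    T[:3,:3]=r if r.shape==(3,3) else R.from_euler('xyz',r).as_matrix(); T[:3,3]=o['tcp_pos']; return T
def wc(name,T=None):
    p=arm.camera_params(name)
    return p,(np.linalg.inv(p['camera_from_world']) if name!='wrist' else T@np.array(p['hand_eye']))
def rays(name,uv,T=None):
    p,C=wc(name,T)
    q=cv2.undistortPoints(np.array(uv,float).reshape(-1,1,2),K(p),np.array(p['distortion'],float)).reshape(-1,2)
    d=np.c_[q,np.ones(len(q))]@C[:3,:3].T
    return C[:3,3],d
def onz(name,uv,z,T=None):
    c,d=rays(name,uv,T); return c+d*((np.asarray(z)-c[2])/d[:,2])[:,None]
def proj(name,P,T=None):
    p,C=wc(name,T); M=np.linalg.inv(C)
    return cv2.projectPoints(np.array(P,float).reshape(-1,1,3),cv2.Rodrigues(M[:3,:3])[0],M[:3,3],K(p),np.array(p['distortion'],float))[0].reshape(-1,2)
def tri(r1,r2):
    A=[];b=[]
    for c,d in (r1,r2):
        d=d/np.linalg.norm(d); M=np.eye(3)-np.outer(d,d); A.append(M); b.append(M@c)
    return np.linalg.lstsq(np.vstack(A),np.hstack(b),rcond=None)[0]
def snap(name,f):
    T=pose(); im=arm.get_image(name); cv2.imwrite('pics/'+f+'.png',im[:,:,::-1]); np.save('pics/'+f+'.npy',T); return im,T
E
python3 -c "
from h import *
o=arm.observe();print(o)
snap('scene','s0');snap('top','t0')
for n in('scene','top','wrist'):print(n,arm.camera_params(n))
"
```

```text
{'t': 0.0, 'joint_positions': array([-1.30552004,  0.41794713, -0.01033698,  1.61416938,  0.0046899 ,
        1.11070313, -0.0529728 ]), 'joint_vel': array([-0.00026409,  0.00098567, -0.00083439, -0.00058563, -0.00027829,
        0.00046706,  0.00214829]), 'joint_efforts': array([ 6.09033505e-04, -8.51228571e+01,  6.39339834e-01, -4.25992477e+01,
       -4.87898709e-02,  1.85433438e-02,  1.08613681e-04]), 'tcp_pos': array([0.18861558, 0.59545471, 0.19724391]), 'tool_rot': array([-3.14039177e+00,  6.78015362e-05,  2.83487840e+00]), 'contact_force': array([ 0.51479314, -0.2072281 ,  0.18485685]), 'wrist_torque': array([0.01128408, 0.06447798, 0.01439526]), 'finger_force': 0.0, 'width': 0.09413698610550635}
scene {'fov_y': 44.1511460136215, 'cx': 281.06688308953045, 'cy': 210.30987184458223, 'distortion': array([-0.13911067,  0.        ,  0.        ,  0.        ,  0.        ]), 'camera_from_world': array([[-0.18213784,  0.9832057 ,  0.01150457,  0.07459702],
       [ 0.56591413,  0.11438883, -0.81649029, -0.23799341],
       [-0.8040939 , -0.14220318, -0.57724453,  1.73418552],
       [
[... 322 characters left out ...]
8480583,  0.01338476, -0.17314248,  0.54992366],
       [ 0.17328139,  0.01001903, -0.98482139,  1.27879957],
       [ 0.        ,  0.        ,  0.        ,  1.        ]])}
wrist {'fov_y': 67.8705621597699, 'cx': 282.08408060841924, 'cy': 209.34379320785405, 'distortion': array([-0.02728526,  0.        ,  0.        ,  0.        ,  0.        ]), 'hand_eye': array([[-1.01602909e-03, -9.72591054e-01, -2.32520126e-01,
         6.69520654e-02],
       [ 9.99999067e-01, -1.20038877e-03,  6.51381190e-04,
        -1.46809961e-05],
       [-9.12642067e-04, -2.32519248e-01,  9.72591367e-01,
        -1.87769190e-01],
       [ 0.00000000e+00,  0.00000000e+00,  0.00000000e+00,
         1.00000000e+00]])}
```

View pics/s0.png

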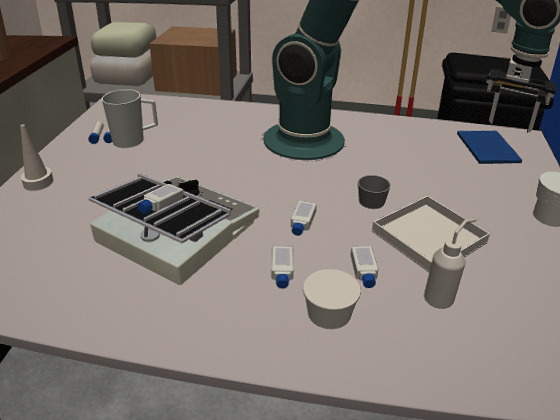

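View pics/t0.png

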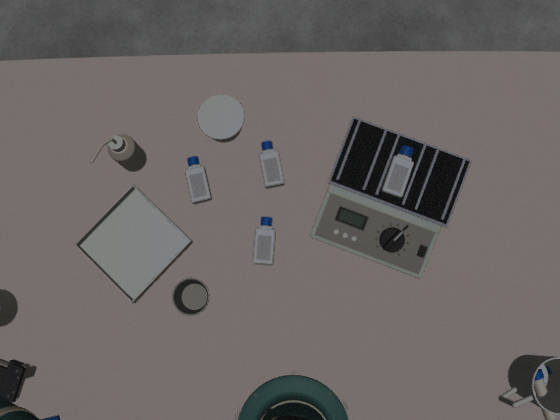

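The top view shows the rocker at about (395,195), with one finished flask in the middle lane (cap at 406,152) and the dial at (392,240). There are three new flasks, with caps at (194,160), (267,145) and (266,221), and the tray is at (134,244).

```bash
cat > m.py <<'E'
from h import *
def blues(f):
    im=cv2.imread('pics/'+f+'.png'); h=cv2.cvtColor(im,cv2.COLOR_BGR2HSV)
    m=cv2.inRange(h,(105,150,60),(125,255,255)); n,l,s,c=cv2.connectedComponentsWithStats(m)
    return [(c[i],s[i,4]) for i in range(1,n) if s[i,4]>25]
if __name__=='__main__':
    t=blues('t0');s=blues('s0')
    for c,a in t: print('top',c.round(1),a,onz('top',[c],.015)[0].round(3))
    for c,a in s: print('sc',c.round(1),a,onz('scene',[c],.015)[0].round(3))
    for c,_ in t:
        for d,_ in s:
            P=tri([x if x.ndim==1 else x[0] for x in rays('top',[c])],[x if x.ndim==1 else x[0] for x in rays('scene',[d])])
            e=np.linalg.norm(proj('top',[P])[0]-c)+np.linalg.norm(proj('scene',[P])[0]-d)
            if e<4: print(c.round(),d.round(),P.round(4),e.round(1))
    # platform & console outlines in top, at their heights
    print('plat',onz('top',[(354,118),(470,159),(441,225),(329,185)],[.127,.127,.102,.102]).round(3))
    print('dial',onz('top',[(392,240)],.085).round(3),'tray',onz('top',[(135,186),(193,241),(134,302),(77,246)],.032).round(3))
    a=cv2.imread('pics/t0.png')[105:285,305:485]; b=cv2.imread('pics/s0.png')[160:285,80:270]
    a=cv2.resize(a,None,fx=3,fy=3,interpolation=3); cv2.imwrite('pics/c0.png',a)
E
python3 m.py
```

```text
top [266.4 144.8] 68 [0.709 0.058 0.015]
top [406.2 150.4] 106 [ 0.689 -0.3    0.015]
top [192.6 160.5] 70 [0.67  0.248 0.015]
top [265.6 220.7] 78 [0.512 0.061 0.015]
top [538.8 375.2] 52 [ 0.122 -0.6    0.015]
top [ 51.6 418.3] 27 [0.033 0.586 0.015]
sc [553.4 113.4] 1032 [-0.415  0.929  0.015]
sc [489.  145.8] 1216 [-0.065  0.62   0.015]
sc [ 93.5 137.4] 60 [ 0.148 -0.691  0.015]
sc [107.5 137.2] 47 [ 0.139 -0.643  0.015]
sc [144.2 205.9] 136 [ 0.494 -0.359  0.015]
sc [297.4 228.2] 101 [0.51  0.06  0.015]
sc [281.9 280.3] 135 [0.706 0.057 0.015]
sc [368.4 279.8] 132 [0.668 0.247 0.015]
[266. 145.] [282. 280.] [0.7081 0.0577 0.0169] 0.6
[406. 150.] [144. 206.] [ 0.6556 -0.2725  0.137 ] 0.2
[193. 160.] [368. 280.] [0.6696 0.2472 0.0169] 0.4
[266. 221.] [297. 228.] [0.5116 0.0611 0.0164] 0.3
plat [[ 0.739 -0.154  0.127]
 [ 0.636 -0.425  0.127]
 [ 0.483 -0.353  0.102]
 [ 0.583 -0.092  0.102]]
dial [[ 0.452 -0.239  0.085]] tray [[0.602 0.39  0.032]
 [0.461 0.24  0.032]
 [0.313 0.383 0.032]
 [0.451 0.532 0.032]]
```

View pics/c0.png

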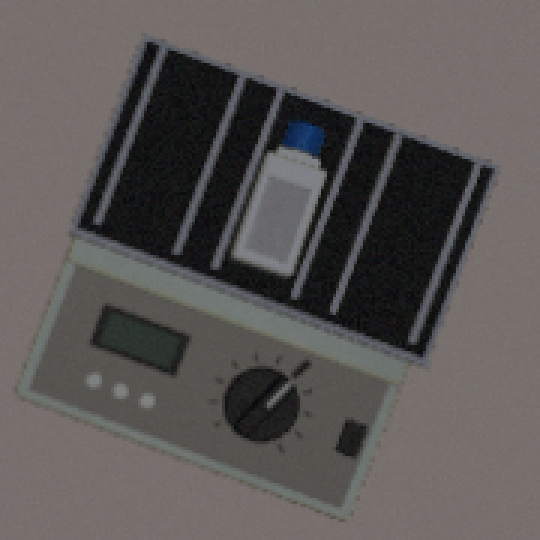

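The crop shows the pointer near the long mark, pointing to the upper right. The rocker's yaw is about -0.37. Next I move over the rocker.

Emit:
apply_moves:
  plan:
    - [[-28,-37,-7,0],[-28,-37,-7,0],[-28,-37,-7,0],[-28,-37,-7,0],[-28,-37,-7,0]]
  hand: 1

```text
t: 0.72
tcp_pos: [0.2666, 0.3756, 0.2329]
tool_rot: [-3.141, -0.0, 2.835]
contact_force: [0.1, 0.1, 0.7]
width: 0.094
finger_force: 0.0
```

Emit:
apply_moves:
  plan:
    - [[-28,-37,-7,0],[-28,-37,-7,0],[-28,-37,-7,0],[-28,-37,-7,0],[-28,-37,-7,0]]

```text
t: 1.35
tcp_pos: [0.3441, 0.157, 0.2681]
tool_rot: [3.141, -0.0, 2.835]
contact_force: [1.3, 0.6, 0.8]
width: 0.0939
finger_force: 0.0
```

Emit:
apply_moves:
  plan:
    - [[-28,-37,-7,0],[-28,-37,-7,0],[-28,-37,-7,0],[-28,-37,-7,0],[-28,-37,-7,0]]

```text
t: 1.98
tcp_pos: [0.4216, -0.0616, 0.3031]
tool_rot: [3.141, 0.0, 2.835]
contact_force: [0.8, -0.3, 0.1]
width: 0.0941
finger_force: 0.0
```

Emit:
apply_moves:
  plan:
    - [[-28,-37,-7,0],[-28,-37,-7,0],[-28,-37,-7,0],[-28,-37,-7,0],[-28,-37,-7,0]]

```text
t: 2.6
tcp_pos: [0.4997, -0.2798, 0.3379]
tool_rot: [-3.142, -0.0, 2.836]
contact_force: [0.2, 0.3, 1.0]
width: 0.094
finger_force: 0.0
```

Emit:
apply_moves:
  plan:
    - [[0,0,0,10.5],[0,0,0,10.5],[0,0,0,10.5],[0,0,0,10.5],[0,0,0,10.5]]

```text
t: 3.22
tcp_pos: [0.499, -0.2786, 0.3377]
tool_rot: [-3.141, -0.0, 1.913]
contact_force: [-0.4, 0.3, -0.4]
width: 0.0938
finger_force: 0.0
```

Emit:
apply_moves:
  plan:
    - [[0,0,0,10.5],[0,0,0,10.5],[0,0,0,10.5],[0,0,0,10.5],[0,0,0,10.5]]

```text
t: 3.85
tcp_pos: [0.499, -0.2786, 0.3376]
tool_rot: [-3.141, 0.0, 0.996]
contact_force: [-0.0, 0.5, 0.4]
width: 0.0939
finger_force: 0.0
```

Emit:
apply_moves:
  plan:
    - [[0,0,0,10.5],[0,0,0,10.5],[0,0,0,10.5],[0,0,0,10.5],[0,0,0,10.5]]

```text
t: 4.47
tcp_pos: [0.4991, -0.2786, 0.3377]
tool_rot: [-3.141, 0.0, 0.08]
contact_force: [-0.3, -0.0, 0.2]
width: 0.0938
finger_force: 0.0
```

Emit:
apply_moves:
  plan:
    - [[0,0,0,10.5],[0,0,0,10.5],[0,0,0,10.5],[0,0,0,10.5],[0,0,0,10.5]]

```text
t: 5.1
tcp_pos: [0.499, -0.2786, 0.3376]
tool_rot: [3.141, 0.0, -0.836]
contact_force: [0.7, 0.4, 0.2]
width: 0.0938
finger_force: 0.0
```

```bash
python3 -c "
from h import *
snap('wrist','w1')"
```

```text
(no output)
```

View pics/w1.png

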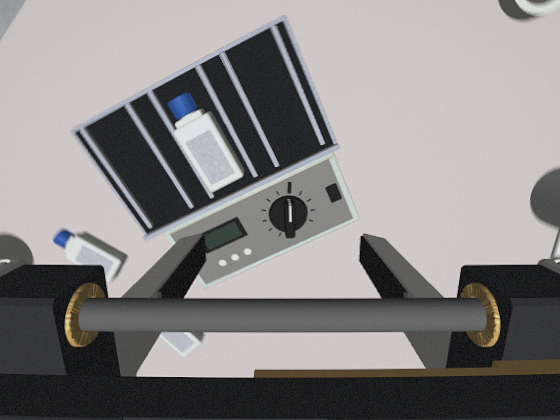

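Emit:
apply_moves:
  plan:
    - [[0,40,0,0],[0,40,0,0],[0,0,0,0]]

```text
t: 5.52
tcp_pos: [0.4377, -0.3347, 0.3383]
tool_rot: [-3.141, -0.0, -0.832]
contact_force: [0.7, 0.5, -0.6]
width: 0.094
finger_force: 0.0
```

```bash
python3 -c "
from h import *
snap('wrist','w2')"
```

```text
(no output)
```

View pics/w2.png

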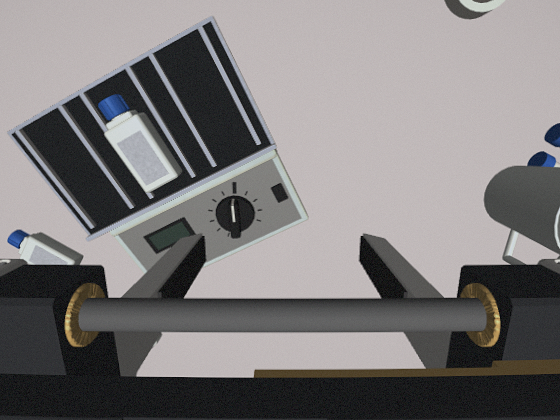

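Both wrist views show the dial bar running straight up the picture, with the pointer at its upper end next to the long mark. The dial is at (289,213) in w1 and (235,214) in w2. Platform corners in w1 are (286,16), (73,129), (148,238) and (338,148).

```bash
cat > rk.py <<'E'
from h import *
def trin(obs):
    A=[];b=[]
    for n,uv,T in obs:
        c,d=rays(n,[uv],T); d=d[0]/np.linalg.norm(d[0]); M=(np.eye(3)-np.outer(d,d))/np.linalg.norm(d); A.append(M); b.append(M@c)
    X=np.linalg.lstsq(np.vstack(A),np.hstack(b),rcond=None)[0]
    return X,max(np.linalg.norm(proj(n,[X],T)[0]-uv) for n,uv,T in obs)
E
python3 - <<'E'
from rk import *
T1,T2=np.load('pics/w1.npy'),np.load('pics/w2.npy')
ims={k:cv2.cvtColor(cv2.imread('pics/%s.png'%k),cv2.COLOR_BGR2GRAY) for k in('w1','w2')}
pts={'BR':[(286,16),(213,17),(470,159)],'BL':[(73,129),(9,132),(354,118)],'FL':[(148,238),(88,239),(329,185)],'FR':[(338,148),(273,148),(447,225)],
'dial':[(289,213),(235,214),(392,240)]}
X={}
for k,(a,b,c) in pts.items():
    X[k],e=trin([('wrist',a,T1),('wrist',b,T2),('top',c,None)]); print(k,X[k].round(4),round(e,1))
c=np.mean([X[k] for k in('BR','BL','FL','FR')],0)
ux=(X['BR']+X['BL']-X['FL']-X['FR'])/2; uy=(X['BL']+X['FL']-X['BR']-X['FR'])/2
print('c',c,'len',np.linalg.norm(ux),np.linalg.norm(uy),'yaw',np.degrees([np.arctan2(ux[1],ux[0]),np.arctan2(-uy[0],uy[1])]),'tilt',np.arcsin(ux[2]/np.linalg.norm(ux)))
E
```

```text
BR [ 0.6354 -0.4303  0.1183] 3.3
BL [ 0.7426 -0.156   0.1267] 2.7
FL [ 0.5882 -0.0925  0.1057] 3.5
FR [ 0.4806 -0.3634  0.1175] 0.8
dial [ 0.4561 -0.2456  0.0514] 0.8
c [ 0.61169306 -0.26055684  0.11703837] len 0.16810676965543528 0.2929766279986703 yaw [-22.8537716 -21.4995865] tilt 0.06489428581352398
```

Emit:
apply_moves:
  plan:
    - [[-26,-9,40,0],[-26,-9,40,0],[-26,-9,50,0],[-26,-9,50,0],[0,0,0,0]]

```text
t: 6.2
tcp_pos: [0.3951, -0.2288, 0.1555]
tool_rot: [3.139, 0.005, -0.826]
contact_force: [-0.3, -0.3, 1.4]
width: 0.0938
finger_force: 0.0
```

```bash
python3 -c "
from h import *
snap('wrist','w3')"
```

Emit:
apply_moves:
  plan:
    - [[0,-35,0,0],[0,-35,0,0],[0,0,0,0]]

```text
t: 6.62
tcp_pos: [0.4509, -0.1835, 0.1589]
tool_rot: [-3.142, -0.002, -0.826]
contact_force: [-0.9, -0.0, -0.2]
width: 0.0941
finger_force: 0.0
```

```bash
python3 -c "
from h import *
snap('wrist','w4')
a=cv2.imread('pics/w3.png')[60:260,200:560];b=cv2.imread('pics/w4.png')[60:260,0:360]
cv2.imwrite('pics/c34.png',np.vstack([cv2.resize(x,None,fx=1.5,fy=1.5,interpolation=2) for x in(a,b)]))"
```

```text
(no output)
```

View pics/c34.png

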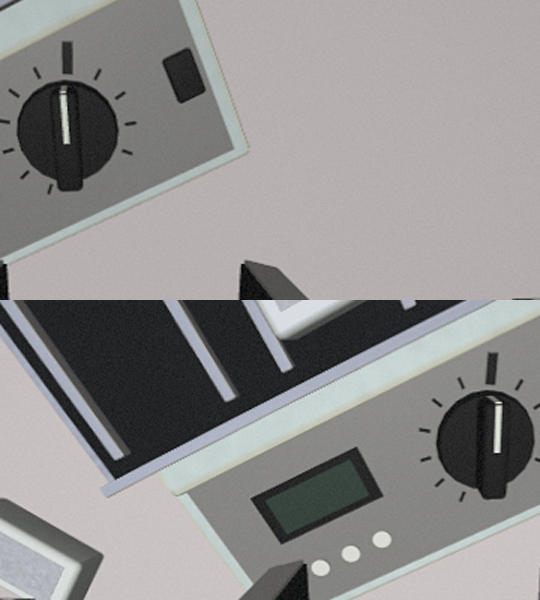

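The crops show the white pointer about 3° from the long mark. Its ends are at w3 (242.7,120) and (244.7,155.3), and at w4 (330.7,126.7) and (332.7,161.3).

Run:
```python
from rk import *
T1,T2=np.load('pics/w3.npy'),np.load('pics/w4.npy')
a3=lambda x,y:(x/1.5+200-.17,y/1.5+60-.17); a4=lambda x,y:(x/1.5-.17,(y-300)/1.5+60-.17)
for k,p,q in [('ptr out',(64,90),(496,400)),('ptr in',(67,143),(499,452)),('mark in',(68,73),(492,384)),('mark out',(67,42),(493,352)),('skirt c',(68,130),(486,440)),('m-30',(39,75),(463,385)),('m+',(98,74),(520,383)),('mlow',(25,175),(436,484))]:
    X,e=trin([('wrist',a3(*p),T1),('wrist',a4(*q),T2)]); print(k,X.round(4),round(e,1))
print(pose(),arm.observe()['joint_positions'].round(2))
```

```text
ptr out [ 0.4719 -0.2648  0.0815] 0.1
ptr in [ 0.4519 -0.2454  0.0881] 0.1
mark in [ 0.4784 -0.2722  0.0624] 0.5
mark out [ 0.4902 -0.2849  0.0628] 0.1
skirt c [ 0.4576 -0.2471  0.0555] 0.6
m-30 [ 0.4903 -0.2602  0.0613] 0.2
m+ [ 0.4661 -0.2839  0.0588] 0.2
mlow [ 0.46   -0.2052  0.0419] 0.6
[[ 6.76570462e-01 -7.36377120e-01  1.07062482e-03  4.49600212e-01]
 [-7.36375903e-01 -6.76571299e-01 -1.34419243e-03 -1.84611552e-01]
 [ 1.71418658e-03  1.21058572e-04 -9.99998523e-01  1.58858847e-01]
 [ 0.00000000e+00  0.00000000e+00  0.00000000e+00  1.00000000e+00]] [-0.6   0.4   1.13  2.02 -0.43  0.99 -1.65]
```

Emit:
apply_moves:
  plan:
    - [[24,19,0,-2.5],[24,19,0,0],[0,0,25,0],[0,0,15,0],[0,0,0,0]]
  hand: 0

```text
t: 7.3
tcp_pos: [0.4533, -0.2455, 0.1176]
tool_rot: [3.141, 0.001, -0.787]
contact_force: [0.1, -0.1, -0.0]
width: 0.0485
finger_force: 0.0
```

```bash
python3 -c "
from h import *
T=pose();print(arm.observe()['tcp_pos'],(T[:3,:3].T@(np.array([.4535,-.2455,.0845])-T[:3,3])*1000).round(1),arm.observe()['joint_positions'].round(2))"
```

```text
[ 0.45331107 -0.24553384  0.11763025] [ 0.1 -0.2 33.1] [-0.35  0.51  1.01  1.98 -0.53  0.95 -1.43]
```

Emit:
apply_moves:
  plan:
    - [[0,0,15,0],[0,0,10,0],[0,0,7,0],[0,0,0,0]]

```text
t: 7.8
tcp_pos: [0.4536, -0.2454, 0.0855]
tool_rot: [3.141, 0.0, -0.787]
contact_force: [0.6, -0.0, 0.4]
width: 0.047
finger_force: 0.0
```

Emit:
apply_moves:
  plan:
    - [[0,0,0,0],[0,0,0,0],[0,0,0,0],[0,0,0,0]]
  hand: -1
  squeeze: 8

```text
t: 8.3
tcp_pos: [0.4539, -0.2454, 0.086]
tool_rot: [-3.142, -0.0, -0.787]
contact_force: [-0.3, 0.4, -0.5]
width: 0.0104
finger_force: 0.0
```

Emit:
apply_moves:
  plan:
    - [[0,0,0,0],[0,0,0,0]]

```text
t: 8.55
tcp_pos: [0.4538, -0.2454, 0.0859]
tool_rot: [3.142, -0.0, -0.787]
contact_force: [-0.9, 0.4, -0.9]
width: 0.0004
finger_force: 0.0
```

```bash
python3 -c "
from h import *
snap('wrist','w5')"
```

```text
(no output)
```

View pics/w5.png

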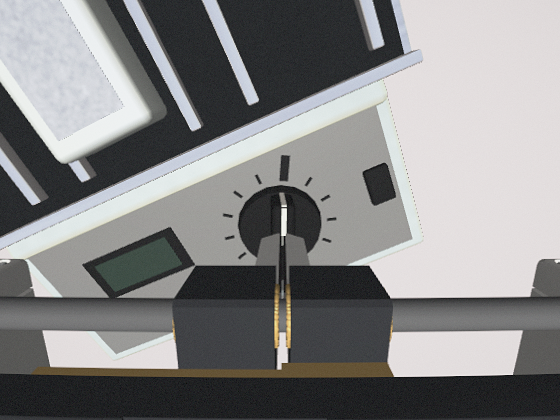

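Run:
```python
from rk import *
T1,T2,T5=[np.load('pics/w%d.npy'%i) for i in (3,4,5)]
for T in(T1,T2,T5): print(T[:3,3].round(4))
a3=lambda x,y:(x/1.5+200-.17,y/1.5+60-.17); a4=lambda x,y:(x/1.5-.17,(y-300)/1.5+60-.17)
print('tip/tcp px',proj('wrist',[(T5@[0,0,.019,1])[:3],T5[:3,3]],T5))
for k,p,q,r in [('ptr out',(64,90),(496,400),(281,193)),('mark in',(68,73),(492,384),(284,181)),('mark out',(67,42),(493,352),(285.5,156))]:
  for o in ((0,1),(0,2),(1,2),(0,1,2)):
    A=[('wrist',a3(*p),T1),('wrist',a4(*q),T2),('wrist',r,T5)]
    X,e=trin([A[i] for i in o]); print(k,o,X.round(4),round(e,1))
```

```text
[ 0.3951 -0.2288  0.1555]
[ 0.4509 -0.1835  0.1589]
[ 0.4538 -0.2454  0.0859]
tip/tcp px [[282.4500894  233.95187448]
 [282.45614923 243.19406363]]
ptr out (0, 1) [ 0.4719 -0.2648  0.0815] 0.1
ptr out (0, 2) [ 0.4742 -0.2641  0.0611] 0.4
ptr out (1, 2) [ 0.473  -0.2658  0.0698] 3.4
ptr out (0, 1, 2) [ 0.4732 -0.2653  0.0712] 3.4
mark in (0, 1) [ 0.4784 -0.2722  0.0624] 0.5
mark in (0, 2) [ 0.4787 -0.2722  0.0631] 0.4
mark in (1, 2) [ 0.4784 -0.2719  0.0622] 0.4
mark in (0, 1, 2) [ 0.4785 -0.2721  0.0626] 0.5
mark out (0, 1) [ 0.4902 -0.2849  0.0628] 0.1
mark out (0, 2) [ 0.4899 -0.2847  0.0639] 0.2
mark out (1, 2) [ 0.4902 -0.2846  0.0649] 0.2
mark out (0, 1, 2) [ 0.4901 -0.2847  0.0638] 0.3
```

```bash
python3 -c "
import cv2
a=cv2.imread('pics/w5.png')[140:300,210:360];cv2.imwrite('pics/c5.png',cv2.resize(a,None,fx=3.7,fy=3.7,interpolation=2))
from plant import arm;print(arm.observe())"
```

```text
{'t': 8.6, 'joint_positions': array([-0.31240957,  0.55146549,  0.96000697,  2.00412638, -0.58575669,
        0.88867251, -1.39101653]), 'joint_vel': array([ 0.00058351, -0.00018812,  0.0012517 ,  0.00015678,  0.00031358,
       -0.00065066,  0.00140325]), 'joint_efforts': array([-1.09955220e-02, -6.40562654e+01,  1.92148161e+01, -3.08469844e+01,
       -6.06349757e-03, -6.93454198e-02, -9.30987903e-05]), 'tcp_pos': array([ 0.45381462, -0.2454271 ,  0.0859106 ]), 'tool_rot': array([ 3.14152316e+00, -9.49830729e-05, -7.86735038e-01]), 'contact_force': array([ 0.25263365, -0.04653346,  0.07717856]), 'wrist_torque': array([0.03925593, 0.14995462, 0.00573467]), 'finger_force': 0.0, 'width': 0.0006209887186153691}
```

View pics/c5.png

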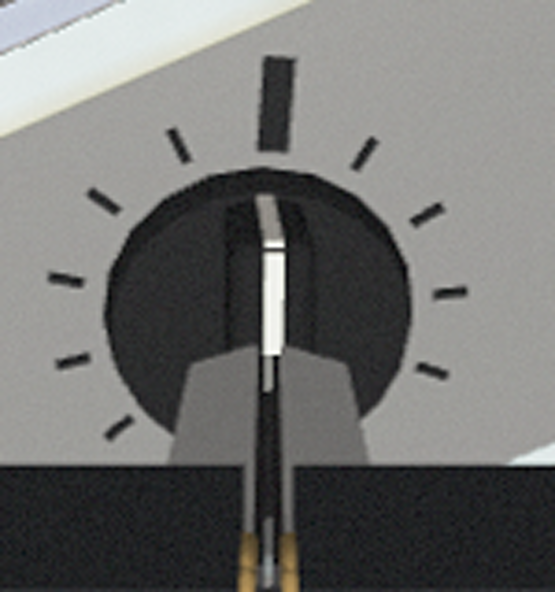

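The crop shows the fingers shut above the bar, with the pointer line still running on below the tips. I'll reopen and feel my way down.

Emit:
apply_moves:
  plan:
    - [[0,0,0,0],[0,0,0,0],[0,0,0,0],[0,0,0,0],[0,0,0,0]]
  hand: 0

```text
t: 9.22
tcp_pos: [0.4538, -0.2454, 0.0859]
tool_rot: [3.142, -0.0, -0.787]
contact_force: [-0.3, 0.5, 0.9]
width: 0.0454
finger_force: 0.0
```

Emit:
apply_moves:
  plan:
    - [[0,0,4,0],[0,0,0,0]]

```text
t: 9.48
tcp_pos: [0.4536, -0.2453, 0.0816]
tool_rot: [3.141, 0.0, -0.787]
contact_force: [0.2, -0.0, 0.0]
width: 0.0471
finger_force: 0.0
```

Emit:
apply_moves:
  plan:
    - [[0,0,4,0],[0,0,0,0]]

```text
t: 9.72
tcp_pos: [0.4536, -0.2454, 0.0776]
tool_rot: [3.141, 0.0, -0.787]
contact_force: [-0.3, 0.5, -0.2]
width: 0.0467
finger_force: 0.0
```

Emit:
apply_moves:
  plan:
    - [[0,0,4,0],[0,0,0,0]]

```text
t: 9.98
tcp_pos: [0.4536, -0.2454, 0.0736]
tool_rot: [3.141, 0.0, -0.787]
contact_force: [0.3, 0.6, 0.2]
width: 0.0471
finger_force: 0.0
```

Emit:
apply_moves:
  plan:
    - [[0,0,4,0],[0,0,0,0]]

```text
t: 10.22
tcp_pos: [0.4537, -0.2454, 0.0697]
tool_rot: [3.141, 0.0, -0.787]
contact_force: [0.4, -0.8, 0.7]
width: 0.0469
finger_force: 0.0
```

Emit:
apply_moves:
  plan:
    - [[0,0,4,0],[0,0,0,0]]

```text
t: 10.48
tcp_pos: [0.4537, -0.2453, 0.0656]
tool_rot: [3.141, 0.0, -0.787]
contact_force: [0.3, -0.9, 0.0]
width: 0.0473
finger_force: 0.0
```

Emit:
apply_moves:
  plan:
    - [[0,0,0,0],[0,0,0,0],[0,0,0,0],[0,0,0,0]]
  hand: -1

```text
t: 10.98
tcp_pos: [0.4536, -0.2456, 0.0659]
tool_rot: [3.141, -0.0, -0.787]
contact_force: [-1.1, 0.7, 0.3]
width: 0.0155
finger_force: 8.0
```

Emit:
apply_moves:
  plan:
    - [[0,0,0,-8],[0,0,0,-8],[0,0,0,-8],[0,0,0,-8],[0,0,0,0]]

```text
t: 11.6
tcp_pos: [0.4541, -0.2449, 0.0659]
tool_rot: [-3.141, -0.0, -0.229]
contact_force: [3.1, 3.8, -3.0]
width: 0.0148
finger_force: 8.0
```

```bash
python3 -c "
from h import *
o=arm.observe();print(o['joint_positions'].round(2),o['contact_force'].round(1),o['wrist_torque'].round(2),o['width'])"
```

```text
[-0.19  0.52  0.79  2.01 -0.51  0.81 -0.91] [ 3.1  3.8 -3. ] [ 0.92 -0.58 -0.  ] 0.014816650238920294
```

Emit:
apply_moves:
  plan:
    - [[0,0,0,-9],[0,0,0,-9],[0,0,0,-9],[0,0,0,-9],[0,0,0,-9]]

```text
t: 12.22
tcp_pos: [0.4535, -0.244, 0.0655]
tool_rot: [-3.139, 0.0, 0.559]
contact_force: [-0.3, 8.2, -1.2]
width: 0.0158
finger_force: 8.2
```

Emit:
apply_moves:
  plan:
    - [[0,0,0,-9],[0,0,0,-9],[0,0,0,-9],[0,0,0,-9],[0,0,0,0]]

```text
t: 12.85
tcp_pos: [0.4526, -0.2446, 0.0653]
tool_rot: [-3.139, -0.001, 1.184]
contact_force: [-3.4, 5.8, -0.1]
width: 0.0164
finger_force: 8.1
```

Emit:
apply_moves:
  plan:
    - [[0,0,0,-9],[0,0,0,-9],[0,0,0,-9],[0,0,0,0]]

```text
t: 13.35
tcp_pos: [0.4527, -0.2452, 0.0654]
tool_rot: [-3.14, -0.001, 1.654]
contact_force: [-4.8, 3.7, -0.1]
width: 0.0159
finger_force: 8.0
```

```bash
python3 -c "
from h import *
o=arm.observe();print(o['tool_rot'],o['joint_positions'].round(2),o['contact_force'].round(1),o['wrist_torque'].round(2),o['width'])"
```

```text
[-3.13959467e+00 -1.29445608e-03  1.65403113e+00] [ 0.17  0.42  0.33  2.   -0.19  0.75  0.69] [-4.8  3.7 -0.1] [ 0.8   1.1  -0.03] 0.015914048507247334
```

Emit:
apply_moves:
  plan:
    - [[0,0,0,-7],[0,0,0,-6],[0,0,0,-5],[0,0,0,-3],[0,0,0,0]]

```text
t: 13.98
tcp_pos: [0.453, -0.2454, 0.0655]
tool_rot: [-3.14, -0.001, 2.018]
contact_force: [-5.2, 1.9, -0.5]
width: 0.0159
finger_force: 8.0
```

```bash
python3 -c "
from h import *
o=arm.observe();print(o['tool_rot'],o['joint_positions'].round(2),o['contact_force'].round(1),o['wrist_torque'].round(2),o['width'])"
```

```text
[-3.14039876e+00 -1.14893802e-03  2.01845461e+00] [ 0.24  0.41  0.24  2.   -0.14  0.75  1.01] [-5.2  1.9 -0.5] [ 0.35  1.24 -0.18] 0.01591618196173928
```

Emit:
apply_moves:
  plan:
    - [[0,0,0,-3],[0,0,0,-2],[0,0,0,0]]

```text
t: 14.35
tcp_pos: [0.453, -0.2455, 0.0656]
tool_rot: [-3.141, -0.001, 2.106]
contact_force: [-3.8, 0.6, -0.7]
width: 0.0167
finger_force: 8.4
```

```bash
python3 -c "
from h import *
o=arm.observe();print(o['tool_rot'],o['joint_positions'].round(2),o['contact_force'].round(1),o['wrist_torque'].round(2),o['width'])"
```

```text
[-3.14054346e+00 -1.01700110e-03  2.10571362e+00] [ 0.25  0.41  0.22  2.   -0.13  0.75  1.09] [-3.8  0.6 -0.7] [ 0.29  1.14 -0.11] 0.016687596984483733
```

Emit:
apply_moves:
  plan:
    - [[0,0,0,2],[0,0,0,0],[0,0,0,0],[0,0,0,0]]
  hand: 0.2

```text
t: 14.85
tcp_pos: [0.4539, -0.2454, 0.0659]
tool_rot: [3.142, 0.0, 2.075]
contact_force: [0.5, 0.8, 0.3]
width: 0.0531
finger_force: 0.0
```

Emit:
apply_moves:
  plan:
    - [[0,0,-20,0],[0,0,-45,0],[0,0,-55,0],[0,0,-55,0],[0,0,0,0]]
  hand: 1

```text
t: 15.48
tcp_pos: [0.4554, -0.2463, 0.2448]
tool_rot: [3.137, 0.005, 2.075]
contact_force: [-0.4, 0.2, -1.0]
width: 0.0941
finger_force: 0.0
```

Run:
```python
from rk import *
from m import blues
snap('wrist','w6');snap('top','t6')
for k in('w1','w2','w6'):
    T=np.load('pics/%s.npy'%k)
    print(k,[(c.round(1),a) for c,a in blues(k) if a>60]); print(proj('wrist',[(.7081,.0577,.0165),(.5116,.0611,.0165),(.6556,-.2725,.137)],T).round(1))
a=cv2.imread('pics/w6.png');b=cv2.imread('pics/t6.png')[105:285,305:485]
cv2.imwrite('pics/c6.png',np.hstack([cv2.resize(a,(480,360)),cv2.resize(b,(320,360),interpolation=2)[:, :320]]))
print(arm.observe()['tcp_pos'])
```

```text
w1 [(array([181.7, 105.2]), np.int32(473)), (array([ 61.7, 237.6]), np.int32(135))]
[[ 63.3 240.3]
 [152.6 310. ]
 [180.9 106.6]]
w2 [(array([112.4, 105.9]), np.int32(499)), (array([553.8, 135.8]), np.int32(178)), (array([543.2, 160.1]), np.int32(234)), (array([ 16.3, 237.9]), np.int32(195))]
[[ 17.6 239.3]
 [107.6 309.1]
 [113.  107. ]]
w6 []
[[568.5  74.1]
 [446.7 -15.3]
 [432.9 313.6]]
[ 0.45383374 -0.24534476  0.24099913]
```

View pics/c6.png

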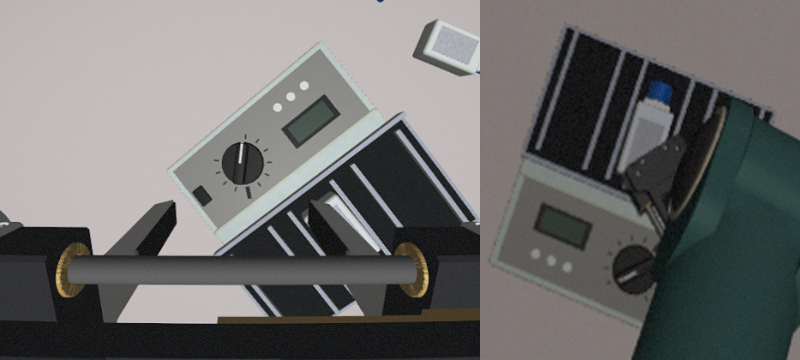

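The dial's pointer now stands at the first mark, which is the low stop. The tips seem shorter than stated, so I'll touch the bench to find their true offset.

Emit:
apply_moves:
  plan:
    - [[28,42,0,0],[28,42,0,0],[28,42,0,0],[28,42,0,0],[28,42,0,0]]
  hand: -1

```text
t: 16.2
tcp_pos: [0.5699, -0.0198, 0.2394]
tool_rot: [-3.14, -0.001, 2.075]
contact_force: [0.2, -0.7, 0.5]
width: 0.0475
finger_force: 0.0
```

Emit:
apply_moves:
  plan:
    - [[0,0,50,0],[0,0,50,0],[0,0,50,0],[0,0,45,0],[0,0,0,0]]

```text
t: 16.82
tcp_pos: [0.567, -0.0214, 0.0423]
tool_rot: [-3.135, -0.003, 2.075]
contact_force: [0.6, -0.8, 0.4]
width: 0.0002
finger_force: 0.0
```

Emit:
apply_moves:
  plan:
    - [[0,0,10,0],[0,0,5,0],[0,0,5,0],[0,0,0,0]]

```text
t: 17.32
tcp_pos: [0.57, -0.0213, 0.026]
tool_rot: [3.141, 0.0, 2.076]
contact_force: [0.1, 0.2, -0.8]
width: 0.0006
finger_force: 0.0
```

Emit:
apply_moves:
  plan:
    - [[0,0,4,0],[0,0,0,0]]

```text
t: 17.58
tcp_pos: [0.5698, -0.0213, 0.0217]
tool_rot: [-3.141, -0.0, 2.076]
contact_force: [0.4, -0.9, 0.1]
width: 0.0004
finger_force: 0.0
```

Emit:
apply_moves:
  plan:
    - [[0,0,3,0],[0,0,0,0]]

```text
t: 17.82
tcp_pos: [0.5698, -0.0213, 0.0187]
tool_rot: [-3.141, -0.0, 2.076]
contact_force: [0.0, -0.1, -0.8]
width: 0.0005
finger_force: 0.0
```

Emit:
apply_moves:
  plan:
    - [[0,0,3,0],[0,0,0,0]]

```text
t: 18.08
tcp_pos: [0.5698, -0.0213, 0.0156]
tool_rot: [-3.141, -0.0, 2.076]
contact_force: [0.6, 0.6, 0.5]
width: 0.0007
finger_force: 0.0
```

Emit:
apply_moves:
  plan:
    - [[0,0,3,0],[0,0,0,0]]

```text
t: 18.32
tcp_pos: [0.5698, -0.0213, 0.0126]
tool_rot: [-3.141, -0.0, 2.076]
contact_force: [-0.3, 0.1, 0.4]
width: 0.0003
finger_force: 0.0
```

Emit:
apply_moves:
  plan:
    - [[0,0,3,0],[0,0,3,0],[0,0,0,0]]

```text
t: 18.7
tcp_pos: [0.5697, -0.0213, 0.0066]
tool_rot: [-3.141, -0.0, 2.076]
contact_force: [-0.1, -0.4, 0.3]
width: 0.0007
finger_force: 0.0
```

Emit:
apply_moves:
  plan:
    - [[0,0,3,0],[0,0,0,0]]

```text
t: 18.95
tcp_pos: [0.5698, -0.0213, 0.0037]
tool_rot: [-3.141, -0.0, 2.076]
contact_force: [-0.9, 0.1, 0.3]
width: 0.0003
finger_force: 0.0
```

Emit:
apply_moves:
  plan:
    - [[0,0,3,0],[0,0,0,0]]

```text
t: 19.2
tcp_pos: [0.5698, -0.0213, 0.0006]
tool_rot: [-3.141, -0.0, 2.076]
contact_force: [0.5, -0.8, 0.8]
width: 0.0009
finger_force: 0.0
```

Emit:
apply_moves:
  plan:
    - [[0,0,3,0],[0,0,0,0]]

```text
t: 19.45
tcp_pos: [0.5698, -0.0213, -0.0024]
tool_rot: [-3.141, -0.0, 2.076]
contact_force: [-0.2, 0.4, 0.5]
width: 0.0003
finger_force: 0.0
```

Emit:
apply_moves:
  plan:
    - [[0,0,2,0],[0,0,0,0]]

```text
t: 19.7
tcp_pos: [0.5698, -0.0213, -0.0043]
tool_rot: [-3.141, -0.0, 2.076]
contact_force: [-0.3, 0.2, -0.7]
width: 0.0006
finger_force: 0.0
```

Emit:
apply_moves:
  plan:
    - [[0,0,2,0],[0,0,0,0]]

```text
t: 19.95
tcp_pos: [0.5698, -0.0213, -0.0063]
tool_rot: [-3.141, -0.0, 2.076]
contact_force: [0.0, -0.3, -0.6]
width: 0.0006
finger_force: 0.0
```

Emit:
apply_moves:
  plan:
    - [[0,0,2,0],[0,0,0,0]]

```text
t: 20.2
tcp_pos: [0.5701, -0.0213, -0.0074]
tool_rot: [3.141, 0.0, 2.075]
contact_force: [-5.7, 0.1, 17.8]
width: 0.0006
finger_force: 8.4
```

Emit:
apply_moves:
  plan:
    - [[0,0,2,0],[0,0,0,0]]

```text
t: 20.45
tcp_pos: [0.5702, -0.0214, -0.0077]
tool_rot: [3.141, 0.0, 2.075]
contact_force: [-19.4, 1.5, 55.3]
width: 0.0005
finger_force: 27.0
```

Contact comes at reported z = -7 mm, so the tips really lie 7 mm behind the reported TCP. I'll use that from now on. Next I lift and look at the platform.

Emit:
apply_moves:
  plan:
    - [[0,0,-15,0],[0,0,-60,0],[0,0,-60,0],[0,0,-60,0],[0,0,-60,0]]
  hand: 1

```text
t: 21.08
tcp_pos: [0.5696, -0.0213, 0.2472]
tool_rot: [3.141, 0.0, 2.076]
contact_force: [0.6, 0.4, -0.3]
width: 0.0471
finger_force: 0.0
```

Emit:
apply_moves:
  plan:
    - [[-50,-11,-55,0],[-50,-11,0,0],[-50,-11,0,0],[-50,-11,0,0],[-50,-11,0,0]]

```text
t: 21.7
tcp_pos: [0.6405, -0.26, 0.2907]
tool_rot: [3.141, 0.0, 2.076]
contact_force: [-0.4, 1.2, 0.4]
width: 0.0934
finger_force: 0.0
```

Emit:
apply_moves:
  plan:
    - [[0,0,0,-9.8],[0,0,0,-9.8],[0,0,0,-9.8],[0,0,0,-9.8],[0,0,0,0]]

```text
t: 22.32
tcp_pos: [0.6401, -0.2585, 0.2906]
tool_rot: [3.141, -0.0, 2.759]
contact_force: [-0.0, -0.5, -0.6]
width: 0.0938
finger_force: 0.0
```

Run:
```python
from rk import *
snap('wrist','w7')
```

Emit:
apply_moves:
  plan:
    - [[0,40,0,0],[0,40,0,0],[0,0,0,0],[0,0,0,0]]

```text
t: 22.88
tcp_pos: [0.6698, -0.1848, 0.2906]
tool_rot: [-3.141, -0.0, 2.757]
contact_force: [0.4, -0.8, 0.7]
width: 0.094
finger_force: 0.0
```

Run:
```python
from rk import *
snap('wrist','w8')
a=cv2.imread('pics/w7.png')[:300];b=cv2.imread('pics/w8.png')[:300]
cv2.imwrite('pics/c78.png',np.vstack([a,b])); print(pose()[:3,3],arm.observe()['tool_rot'])
```

```text
[ 0.66966928 -0.18533397  0.29068236] [-3.14089213e+00  1.20658903e-04  2.75669291e+00]
```

View pics/c78.png

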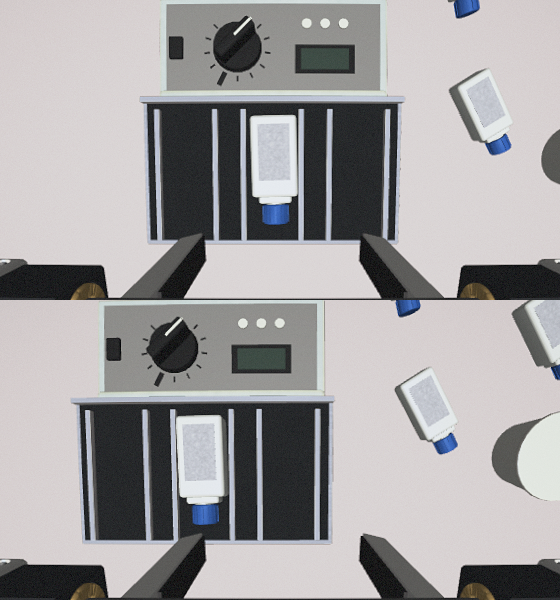

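Both views look squarely along the lanes. The flask box in w7 spans (251,116)-(298,196), with its cap at (276,213), between bars at about x=244 and x=301. The dial pointer is at the first mark.

Run:
```python
from rk import *
T7,T8=np.load('pics/w7.npy'),np.load('pics/w8.npy')
P={}
cols={}
for k in('w7','w8'):
    im=cv2.imread('pics/%s.png'%k); hsv=cv2.cvtColor(im,cv2.COLOR_BGR2HSV); g=cv2.cvtColor(im,cv2.COLOR_BGR2GRAY).astype(float)
    for r in (112,232):
        p=g[r-2:r+3].mean(0); m=(p>90).astype(int); e=np.flatnonzero(np.diff(m)); 
        s=[(a+1,b) for a,b in zip(e[:-1],e[1:]) if m[a+1]==1]
        cols[k,r]=s; print(k,r,[(int(a),int(b)) for a,b in s if b-a<60])
L=[('lipL',(141,98),(72,99)),('lipR',(404,98),(334,98)),('bkL',(150,243),(83,243)),('bkR',(398,243),(331,243)),
('f1',(251,117),(178,117)),('f2',(297,117),(226,117)),('f3',(298,195),(228,197)),('f4',(252,197),(180,198)),('capend',(276,223),(206,223))]
for n,a,b in L:
    X,e=trin([('wrist',a,T7),('wrist',b,T8)]); print(n,X.round(4),round(e,1))
```

```text
w7 112 [(154, 159), (212, 217), (240, 245), (298, 303), (327, 332), (385, 390)]
w7 232 [(157, 162), (213, 218), (241, 246), (298, 303), (325, 330), (382, 387)]
w8 112 [(85, 90), (142, 147), (170, 175), (228, 233), (256, 261), (315, 320)]
w8 232 [(90, 95), (146, 151), (173, 177), (229, 234), (257, 262), (314, 319)]
lipL [ 0.4804 -0.3653  0.11  ] 0.1
lipR [ 0.5919 -0.0897  0.1077] 0.2
bkL [ 0.6334 -0.4207  0.1373] 0.1
bkR [ 0.7442 -0.1527  0.1309] 0.0
f1 [ 0.5477 -0.2573  0.1264] 0.2
f2 [ 0.5662 -0.2104  0.1154] 0.1
f3 [ 0.6473 -0.2417  0.1311] 0.9
f4 [ 0.6277 -0.2889  0.1421] 0.4
capend [ 0.6655 -0.2759  0.1386] 0.1
```

Emit:
apply_moves:
  plan:
    - [[21,-43,0,0],[20,-44,0,0],[0,0,45,0],[0,0,45,0],[0,0,0,0]]

```text
t: 23.55
tcp_pos: [0.5976, -0.2502, 0.1982]
tool_rot: [-3.141, -0.005, 2.757]
contact_force: [0.2, 0.0, 0.6]
width: 0.0941
finger_force: 0.0
```

Emit:
apply_moves:
  plan:
    - [[0,0,40,0],[0,0,30,0],[0,0,16,0],[0,0,0,0],[0,0,0,0]]

```text
t: 24.18
tcp_pos: [0.6004, -0.2502, 0.1164]
tool_rot: [-3.142, 0.002, 2.759]
contact_force: [-0.7, -1.1, -0.1]
width: 0.0942
finger_force: 0.0
```

Emit:
apply_moves:
  plan:
    - [[0,0,0,0],[0,0,0,0],[0,0,0,0],[0,0,0,0],[0,0,0,0]]
  hand: -1
  squeeze: 20

```text
t: 24.8
tcp_pos: [0.5994, -0.2498, 0.1146]
tool_rot: [-3.141, -0.0, 2.76]
contact_force: [-0.6, -0.5, 0.0]
width: 0.0498
finger_force: 20.0
```

Emit:
apply_moves:
  plan:
    - [[0,0,-15,0],[0,0,-40,0],[0,0,-50,0],[0,0,-35,0],[25,36,0,0]]

```text
t: 25.42
tcp_pos: [0.5905, -0.2095, 0.2583]
tool_rot: [-3.141, 0.005, 2.756]
contact_force: [1.5, 0.8, -3.2]
width: 0.0502
finger_force: 20.0
```

Emit:
apply_moves:
  plan:
    - [[25,36,0,0],[25,36,0,0],[25,36,0,0],[25,36,0,0],[25,36,0,0]]

```text
t: 26.05
tcp_pos: [0.5405, 0.0081, 0.2558]
tool_rot: [3.141, 0.001, 2.76]
contact_force: [-0.1, 0.2, -1.8]
width: 0.0496
finger_force: 20.0
```

Emit:
apply_moves:
  plan:
    - [[25,36,0,0],[25,36,0,0],[25,36,0,0],[25,36,0,0],[25,36,0,0]]

```text
t: 26.68
tcp_pos: [0.4916, 0.2216, 0.2558]
tool_rot: [3.141, 0.001, 2.76]
contact_force: [0.5, 0.1, -1.4]
width: 0.0498
finger_force: 20.0
```

Emit:
apply_moves:
  plan:
    - [[25,36,0,0],[25,36,0,0],[25,36,0,0],[25,36,0,0],[0,0,0,0]]

```text
t: 27.3
tcp_pos: [0.451, 0.3943, 0.2553]
tool_rot: [3.141, -0.001, 2.764]
contact_force: [0.2, -0.8, -2.1]
width: 0.0499
finger_force: 20.0
```

Emit:
apply_moves:
  plan:
    - [[0,0,0,7],[0,0,0,7],[0,0,0,7],[0,0,0,0]]

```text
t: 27.8
tcp_pos: [0.4531, 0.3906, 0.2553]
tool_rot: [3.141, 0.001, 2.393]
contact_force: [0.6, 0.5, -1.4]
width: 0.0498
finger_force: 20.0
```

```bash
cat > d.py <<'E'
import sys
from h import *
def d(x,y,z):
    T=pose();o=arm.observe();print((T[:3,:3].T@(np.array([x,y,z])-T[:3,3])*1000).round(1),'yaw',np.degrees(np.arctan2(T[1,0],T[0,0])).round(1),o['joint_positions'].round(2),'w',round(o['width'],4),o['tcp_pos'].round(4),o['t'])
if __name__=='__main__': d(*map(float,sys.argv[1:4]))
E
python3 d.py .446 .396 .020
python3 - <<'E'
from rk import *
from m import blues
snap('top','t9');print([(c.round(1),a,onz('top',[c],.0165)[0].round(3)) for c,a in blues('t9')])
E
```

```text
[  9.1  -1.  235.3] yaw 137.1 [-0.6   0.33 -0.21  1.61  0.07  1.21 -0.  ] w 0.0498 [0.4531 0.3906 0.2553] 27.8
[(array([266.3, 144.8]), np.int32(67), array([0.708, 0.059, 0.016])), (array([192.5, 160.4]), np.int32(71), array([0.67 , 0.248, 0.016])), (array([118.1, 211.9]), np.int32(136), array([0.539, 0.436, 0.016])), (array([265.6, 220.7]), np.int32(78), array([0.512, 0.061, 0.016])), (array([538.8, 375.2]), np.int32(52), array([ 0.122, -0.599,  0.016])), (array([ 52.1, 418.2]), np.int32(29), array([0.033, 0.584, 0.016]))]
```

Emit:
apply_moves:
  plan:
    - [[9,-1,40,0],[0,0,50,0],[0,0,50,0],[0,0,45,0],[0,0,0,0]]

```text
t: 28.48
tcp_pos: [0.4443, 0.395, 0.0674]
tool_rot: [-3.137, -0.0, 2.395]
contact_force: [-0.4, -0.5, 0.1]
width: 0.0498
finger_force: 20.0
```

Emit:
apply_moves:
  plan:
    - [[0,0,25,0],[0,0,15,0],[0,0,6,0],[0,0,0,0],[0,0,0,0]]

```text
t: 29.1
tcp_pos: [0.4459, 0.3969, 0.0245]
tool_rot: [3.141, 0.0, 2.393]
contact_force: [0.9, -1.1, -0.9]
width: 0.0498
finger_force: 20.0
```

Emit:
apply_moves:
  plan:
    - [[0,0,4,0],[0,0,0,0]]

```text
t: 29.35
tcp_pos: [0.4454, 0.3964, 0.0194]
tool_rot: [-3.141, 0.0, 2.393]
contact_force: [0.0, 0.4, -1.4]
width: 0.0497
finger_force: 20.0
```

Emit:
apply_moves:
  plan:
    - [[0,0,2,0],[0,0,0,0],[0,0,0,0]]

```text
t: 29.72
tcp_pos: [0.4455, 0.3965, 0.0176]
tool_rot: [-3.141, 0.0, 2.393]
contact_force: [0.1, -0.7, -1.4]
width: 0.0501
finger_force: 20.0
```

Emit:
apply_moves:
  plan:
    - [[0,0,3,0],[0,0,0,0],[0,0,0,0]]

```text
t: 30.1
tcp_pos: [0.4455, 0.3965, 0.0146]
tool_rot: [-3.141, 0.0, 2.393]
contact_force: [-0.4, -0.5, -1.3]
width: 0.0499
finger_force: 20.0
```

Emit:
apply_moves:
  plan:
    - [[0,0,2,0],[0,0,0,0],[0,0,0,0]]

```text
t: 30.48
tcp_pos: [0.4458, 0.3965, 0.0127]
tool_rot: [3.141, 0.0, 2.393]
contact_force: [1.3, -2.7, 2.9]
width: 0.0498
finger_force: 20.0
```

Emit:
apply_moves:
  plan:
    - [[0,0,0,0],[0,0,0,0],[0,0,0,0],[0,0,0,0]]
  hand: 0.6

```text
t: 30.98
tcp_pos: [0.4454, 0.3966, 0.0126]
tool_rot: [-3.142, 0.0, 2.393]
contact_force: [-0.5, 0.2, -0.4]
width: 0.0752
finger_force: 0.0
```

Emit:
apply_moves:
  plan:
    - [[0,0,-20,0],[0,0,-50,0],[0,0,-60,0],[0,0,-60,0],[0,0,-50,0]]

```text
t: 31.6
tcp_pos: [0.4453, 0.3966, 0.2568]
tool_rot: [3.139, 0.0, 2.393]
contact_force: [0.1, 1.3, -0.4]
width: 0.0751
finger_force: 0.0
```

Emit:
apply_moves:
  plan:
    - [[0,0,0,-10],[0,0,0,-10],[0,0,0,-10],[0,0,0,-10],[0,0,0,0]]
  hand: 1

```text
t: 32.22
tcp_pos: [0.4455, 0.3964, 0.2538]
tool_rot: [3.141, 0.001, 3.09]
contact_force: [-0.5, -1.0, -0.5]
width: 0.0939
finger_force: 0.0
```

```bash
python3 d.py .58 .23 .25
python3 - <<'E'
from rk import *
from m import blues
snap('top','t10');snap('wrist','w10');print([(c.round(1),a,onz('top',[c],.0165)[0].round(3)) for c,a in blues('t10')])
E
```

```text
[-142.8 -159.3    3.8] yaw 177.1 [-0.52  0.34 -0.33  1.61  0.12  1.21  0.65] w 0.0939 [0.4455 0.3964 0.2538] 32.225
[(array([266.3, 144.8]), np.int32(67), array([0.708, 0.059, 0.016])), (array([192.5, 160.4]), np.int32(69), array([0.67 , 0.248, 0.016])), (array([265.7, 220.7]), np.int32(79), array([0.512, 0.061, 0.016])), (array([148.6, 230. ]), np.int32(80), array([0.492, 0.356, 0.016])), (array([538.8, 375.2]), np.int32(52), array([ 0.122, -0.599,  0.016])), (array([ 51.9, 418.3]), np.int32(29), array([0.033, 0.584, 0.016]))]
```

View pics/w10.png

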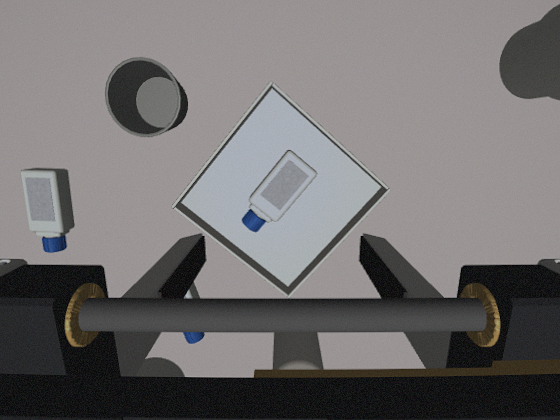

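The finished flask lies flat in the tray at about (280,188). Next I measure the new flasks.

```bash
cat > fl.py <<'E'
from rk import *
from m import blues
def flasks(f,name='top',T=None,zt=.03):
    im=cv2.imread('pics/'+f+'.png'); g=cv2.cvtColor(im,cv2.COLOR_BGR2GRAY); out=[]
    for c,a in blues(f):
        if a<45: continue
        P=onz(name,[c],zt/2+.002,T)[0]
        if not(.35<P[0]<.85 and -.05<P[1]<.33): continue
        r=40; x0,y0=max(0,int(c[0])-r),max(0,int(c[1])-5); w=g[y0:y0+60,x0:x0+2*r]
        th,m=cv2.threshold(w,0,255,cv2.THRESH_OTSU); th=max(th,np.median(w)+25); m=(w>th).astype(np.uint8)
        m=cv2.morphologyEx(m,cv2.MORPH_CLOSE,np.ones((9,9)))
        n,l,s,cc=cv2.connectedComponentsWithStats(m); i=1+np.argmin([np.hypot(*(cc[j]+[x0,y0]-c-[0,24])) for j in range(1,n)])
        rect=cv2.minAreaRect(np.argwhere(l==i)[:,::-1].astype(np.float32))
        b=np.array(rect[0])+[x0,y0]; B=onz(name,[b],.022,T)[0]; u=P-B; ang=np.degrees(np.arctan2(u[1],u[0]))
        O=P[:2]-.063*u[:2]/np.hypot(*u[:2]); out.append((P,B,ang)); print('cap',P.round(4)[:2],'box',B.round(4)[:2],'d',np.hypot(*u[:2]).round(4),'ang',ang.round(1),'O',O.round(4),'rect',np.round(rect[1],1),'a',s[i,4])
    return out
if __name__=='__main__':
    import sys; flasks(sys.argv[1])
E
python3 fl.py t10; python3 fl.py t0
```

```text
Traceback (most recent call last):
  File "fl.py", line 18, in <module>
    import sys; flasks(sys.argv[1])
                ~~~~~~^^^^^^^^^^^^^
  File "fl.py", line 12, in flasks
    n,l,s,cc=cv2.connectedComponentsWithStats(m); i=1+np.argmin([np.hypot(*(cc[j]+[x0,y0]-c-[0,24])) for j in range(1,n)])
                                                      ~~~~~~~~~^^^^^^^^^^^^^^^^^^^^^^^^^^^^^^^^^^^^^^^^^^^^^^^^^^^^^^^^^^^
ValueError: attempt to get argmin of an empty sequence
Traceback (most recent call last):
  File "fl.py", line 18, in <module>
    import sys; flasks(sys.argv[1])
                ~~~~~~^^^^^^^^^^^^^
  File "fl.py", line 12, in flasks
    n,l,s,cc=cv2.connectedComponentsWithStats(m); i=1+np.argmin([np.hypot(*(cc[j]+[x0,y0]-c-[0,24])) for j in range(1,n)])
                                                      ~~~~~~~~~^^^^^^^^^^^^^^^^^^^^^^^^^^^^^^^^^^^^^^^^^^^^^^^^^^^^^^^^^^^
ValueError: attempt to get argmin of an empty sequence
```

```bash
sed -i 's/; th=max(th,np.median(w)+25); m=(w>th).astype(np.uint8)/; m=(w>np.median(w)+15).astype(np.uint8)/; s/n,l,s,cc=cv2/m=cv2.morphologyEx(m,cv2.MORPH_OPEN,np.ones((5,5)));n,l,s,cc=cv2/' fl.py
python3 - <<'E'
import cv2,numpy as np
g=cv2.cvtColor(cv2.imread('pics/t10.png'),cv2.COLOR_BGR2GRAY); print(g[225:270:3,250:280:3])
E
python3 fl.py t10; python3 fl.py t0
```

```text
[[125 123 122 122  88  97  65  78 121 122]
 [121 124 117 118 134 134 130 124 115 121]
 [122 124 131 140 140 138 141 140 122 124]
 [124 120 135 135 137 139 140 139 115 123]
 [122 123 140 115 112 113 113 124 114 123]
 [122 114 140 114 112 113 115 129 110 123]
 [121 115 138 114 113 115 115 134 105 123]
 [122 117 135 112 114 111 115 135  96 122]
 [124 122 133 116 112 114 113 140  90 123]
 [122 104 130 114 110 111 110 142 103 121]
 [123 103 127 114 114 117 113 138 110 124]
 [123 114 120 116 111 115 114 135 123 124]
 [121 124 139 140 138 141 140 136 121 122]
 [125 120 100 100  96  93  99  97 123 123]
 [122 125 122 121 124 123 123 123 125 121]]
cap [0.7079 0.0585] box [0.6821 0.0477] d 0.028 ang 22.6 O [0.6497 0.0343] rect [ 6. 11.] a 79
cap [0.6696 0.2479] box [0.6457 0.235 ] d 0.0271 ang 28.3 O [0.6141 0.218 ] rect [6. 8.] a 60
cap [0.5115 0.0612] box [0.4863 0.0692] d 0.0264 ang -17.5 O [0.4514 0.0802] rect [ 7. 11.] a 81
cap [0.708  0.0583] box [0.6821 0.0477] d 0.028 ang 22.2 O [0.6496 0.0345] rect [ 6. 11.] a 79
cap [0.6696 0.2477] box [0.6445 0.2414] d 0.0258 ang 14.1 O [0.6084 0.2324] rect [ 5. 11.] a 70
cap [0.5115 0.0614] box [0.4825 0.0618] d 0.029 ang -0.7 O [0.4485 0.0622] rect [4. 5.] a 30
```

```bash
python3 - <<'E'
s=open('fl.py').read()
s=s.replace("g=cv2.cvtColor(im,cv2.COLOR_BGR2GRAY)","g=cv2.GaussianBlur(im,(3,3),0).astype(int); g=np.clip(100-3*(g[:,:,2]-g[:,:,0]),0,255).astype(np.uint8)")
s=s.replace("cv2.threshold(w,0,255,cv2.THRESH_OTSU)","cv2.threshold(w,0,255,cv2.THRESH_OTSU);w[cv2.dilate((np.hypot(*np.meshgrid(np.arange(w.shape[1])+x0-c[0],np.arange(w.shape[0])+y0-c[1]))<8).astype(np.uint8),None)>0]=0").replace("np.median(w)+15","th").replace("MORPH_CLOSE,np.ones((9,9))","MORPH_CLOSE,np.ones((3,3))")
open('fl.py','w').write(s)
import cv2
im=cv2.imread('pics/t10.png').astype(int);print((im[225:270:4,250:280:3,2]-im[225:270:4,250:280:3,0]))
E
python3 fl.py t10; python3 fl.py t0
```

```text
[[ 12  10  10   6 -10 -17 -31 -13  12  12]
 [ 10  10  -2  -5  -4   0  -3  -2   3  10]
 [ 10  10  -4  -9 -11  -9  -8  -9  -1  11]
 [ 12  10  -9  -4  -3  -4  -3  -6   2  10]
 [ 11   8  -7  -3  -3  -3  -4  -6  10   9]
 [ 10   9  -7  -3  -3  -3  -3  -6   9  10]
 [ 10  10  -7  -3  -3  -4  -2 -10   6   9]
 [ 10   5  -5  -5  -3  -3  -3  -8   8  10]
 [  9   1  -5  -5  -4  -4  -5  -7  11  11]
 [ 11   3  -7  -8 -10  -8 -11  -7  10  10]
 [ 12  10  12   9  10  10   9   8  11   9]
 [ 10   9  11  10  10  11   9  10  10  10]]Traceback (most recent call last):
  File "fl.py", line 18, in <module>
    import sys; flasks(sys.argv[1])
                ~~~~~~^^^^^^^^^^^^^
  File "fl.py", line 12, in flasks
    m=cv2.morphologyEx(m,cv2.MORPH_OPEN,np.ones((5,5)));n,l,s,cc=cv2.connectedComponentsWithStats(m); i=1+np.argmin([np.hypot(*(cc[j]+[x0,y0]-c-[0,24])) for j in range(1,n)])
                                                                                                          ~~~~~~~~~^^^^^^^^^^^^^^^^^^^^^^^^^^^^^^^^^^^^^^^^^^^^^^^^^^^^^^^^^^^
    return _wrapfunc(a, 'argmin', axis=axis, out=out, **kwds)
    return _wrapit(obj, method, *args, **kwds)
    result = getattr(arr, method)(*args, **kwds)
ValueError: attempt to get argmin of an empty sequence
Traceback (most recent call last):
  File "fl.py", line 18, in <module>
    import sys; flasks(sys.argv[1])
                ~~~~~~^^^^^^^^^^^^^
  File "fl.py", line 12, in flasks
    m=cv2.morphologyEx(m,cv2.MORPH_OPEN,np.ones((5,5)));n,l,s,cc=cv2.connectedComponentsWithStats(m); i=1+np.argmin([np.hypot(*(cc[j]+[x0,y0]-c-[0,24])) for j in range(1,n)])
                                                                                                          ~~~~~~~~~^^^^^^^^^^^^^^^^^^^^^^^^^^^^^^^^^^^^^^^^^^^^^^^^^^^^^^^^^^^
ValueError: attempt to get argmin of an empty sequence
```

Colour (red minus blue) separates the flasks cleanly, so I'll rewrite the helper around that.

```bash
cat > fl.py <<'E'
from rk import *
from m import blues
def flasks(f,name='top',T=None):
    im=cv2.GaussianBlur(cv2.imread('pics/'+f+'.png'),(3,3),0).astype(int); d=im[:,:,2]-im[:,:,0]
    m=(d<4)&(d>-22)&(im.sum(2)>270); m=cv2.morphologyEx(m.astype(np.uint8),cv2.MORPH_OPEN,np.ones((5,5)))
    n,l,s,cc=cv2.connectedComponentsWithStats(m); out=[]
    for c,a in blues(f):
        if a<45: continue
        P=onz(name,[c],.0165,T)[0]
        if not(.35<P[0]<.85 and -.1<P[1]<.33): continue
        j=[i for i in range(1,n) if s[i,4]>a*2.5 and s[i,4]<a*16]
        if not j: print('no box',c,a);continue
        i=min(j,key=lambda i:np.hypot(*(cc[i]-c)))
        rect=cv2.minAreaRect(np.argwhere(l==i)[:,::-1].astype(np.float32))
        B=onz(name,[rect[0]],.022,T)[0]; u=(P-B)[:2]; r=np.hypot(*u); ang=np.degrees(np.arctan2(u[1],u[0])); O=(P[:2]-.063*u/r+B[:2])/2
        q=onz(name,cv2.boxPoints(rect),.022,T); e=max([q[1]-q[0],q[2]-q[1]],key=np.linalg.norm); ea=np.degrees(np.arctan2(e[1],e[0])); ea=(ea-ang+90)%180-90+ang
        out.append((O,ang)); print('cap',P.round(4)[:2],'d',r.round(4),'ang',ang.round(1),'edge ang',ea.round(1),'O',O.round(4),'rect',np.round(rect[1],1),'px',np.round(c))
    return out
if __name__=='__main__':
    import sys; f=sys.argv[1]; w=f[0]=='w'
    flasks(f,'wrist' if w else 'top',np.load('pics/%s.npy'%f) if w else None)
E
python3 fl.py t10; python3 fl.py t0; python3 fl.py w10
```

```text
cap [0.7081 0.0585] d 0.0604 ang 10.9 edge ang 10.4 O [0.6475 0.0469] rect [36.3 19. ] px [266. 145.]
cap [0.6697 0.248 ] d 0.0605 ang 13.3 edge ang 13.0 O [0.6096 0.2338] rect [36.2 19.2] px [192. 160.]
cap [0.5116 0.0613] d 0.06 ang -4.9 edge ang -4.9 O [0.4503 0.0665] rect [19.6 38. ] px [266. 221.]
cap [0.7081 0.0583] d 0.0602 ang 10.7 edge ang 10.4 O [0.6476 0.0469] rect [36.1 19. ] px [266. 145.]
cap [0.6697 0.2478] d 0.06 ang 13.0 edge ang 12.6 O [0.6097 0.234 ] rect [35.9 19.1] px [193. 160.]
cap [0.5115 0.0614] d 0.0601 ang -4.5 edge ang -4.9 O [0.4502 0.0663] rect [19.6 38. ] px [266. 221.]
cap [0.5138 0.0584] d 0.0627 ang -1.7 edge ang -4.5 O [0.451  0.0602] rect [70.7 35.4] px [ 53. 244.]
cap [0.6765 0.2448] d 0.2913 ang 39.3 edge ang -4.5 O [0.5394 0.1326] rect [70.7 35.4] px [193. 336.]
```

Emit:
apply_moves:
  plan:
    - [[0,0,0,-8],[0,0,0,-8],[-31,-49,0,0],[-31,-49,0,0],[-31,-49,0,0]]

```text
t: 32.95
tcp_pos: [0.5705, 0.2732, 0.2532]
tool_rot: [-3.141, 0.001, -2.916]
contact_force: [0.1, 1.0, 0.5]
width: 0.0938
finger_force: 0.0
```

Emit:
apply_moves:
  plan:
    - [[-30,-48,0,0],[0,0,50,0],[0,0,50,0],[0,0,50,0],[0,0,0,0]]

```text
t: 33.58
tcp_pos: [0.6077, 0.2338, 0.0999]
tool_rot: [-3.14, -0.006, -2.915]
contact_force: [-0.3, 0.6, 0.8]
width: 0.0939
finger_force: 0.0
```

```bash
python3 d.py .6097 .2339 .0065
```

```text
[-2.5 -0.2 93.4] yaw -167.0 [-0.23  0.58 -0.26  1.61  0.17  0.98  1.25] w 0.0939 [0.6077 0.2338 0.0999] 33.575
```

Emit:
apply_moves:
  plan:
    - [[0,0,45,0],[0,0,30,0],[0,0,15,0],[0,0,3,0],[0,0,0,0]]

```text
t: 34.2
tcp_pos: [0.6104, 0.2349, 0.0112]
tool_rot: [3.141, 0.002, -2.913]
contact_force: [-0.8, 0.1, 0.2]
width: 0.0939
finger_force: 0.0
```

Emit:
apply_moves:
  plan:
    - [[0,0,0,0],[0,0,0,0],[0,0,0,0],[0,0,0,0],[0,0,0,0]]
  hand: -1
  squeeze: 20

```text
t: 34.83
tcp_pos: [0.6096, 0.2344, 0.0096]
tool_rot: [-3.141, -0.0, -2.913]
contact_force: [-0.4, -0.8, 1.2]
width: 0.0499
finger_force: 20.0
```

Emit:
apply_moves:
  plan:
    - [[0,0,-15,0],[0,0,-45,0],[0,0,-60,0],[0,0,-60,0],[0,0,-60,0]]

```text
t: 35.45
tcp_pos: [0.6091, 0.2345, 0.2528]
tool_rot: [3.141, 0.001, -2.912]
contact_force: [0.7, -0.5, -2.0]
width: 0.0493
finger_force: 20.0
```

Emit:
apply_moves:
  plan:
    - [[0,0,0,9],[0,0,0,9],[0,0,0,9],[0,0,0,8],[0,0,0,0]]

```text
t: 36.08
tcp_pos: [0.6094, 0.2348, 0.2505]
tool_rot: [3.141, 0.0, 2.761]
contact_force: [-0.5, 0.1, -1.3]
width: 0.0498
finger_force: 20.0
```

```bash
python3 d.py .6337 -.1632 .25
```

```text
[-170.5 -360.5    0.4] yaw 158.2 [-0.29  0.43 -0.17  1.47  0.07  1.24  0.72] w 0.0498 [0.6094 0.2348 0.2505] 36.075
```

Emit:
apply_moves:
  plan:
    - [[-21,-45,0,0],[-21,-45,0,0],[-21,-45,0,0],[-21,-45,0,0],[-21,-45,0,0]]

```text
t: 36.7
tcp_pos: [0.623, -0.0148, 0.2503]
tool_rot: [3.141, 0.0, 2.764]
contact_force: [-0.2, -0.3, -1.0]
width: 0.0494
finger_force: 20.0
```

Emit:
apply_moves:
  plan:
    - [[-21,-45,0,0],[-22,-45,0,0],[-22,-45,0,0],[0,0,40,0],[0,0,0,0]]

```text
t: 37.33
tcp_pos: [0.6317, -0.1626, 0.2076]
tool_rot: [-3.141, -0.005, 2.762]
contact_force: [-0.4, 1.5, -0.5]
width: 0.05
finger_force: 20.0
```

```bash
python3 d.py .6337 -.1632 .14
python3 - <<'E'
from rk import *
snap('wrist','w11')
E
```

```text
[-2.4  0.2 67.6] yaw 158.3 [ 0.23  0.46 -0.03  1.52  0.01  1.16  1.39] w 0.05 [ 0.6317 -0.1626  0.2076] 37.325
```

View pics/w11.png

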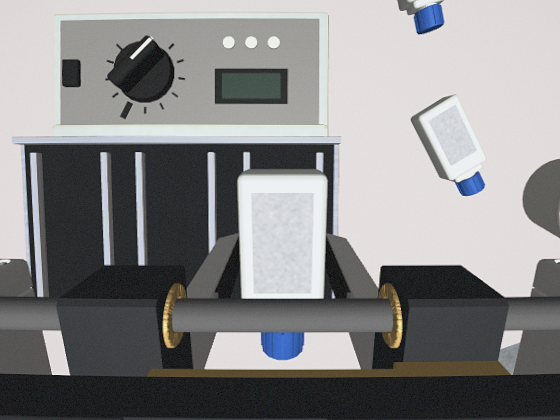

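The flask hangs straight over the left lane, with its box at (240-326,175) and the lane bars at about x=245 and x=320. Now I lower it.

Emit:
apply_moves:
  plan:
    - [[0,0,40,0],[0,0,20,0],[0,0,10,0],[0,0,0,0],[0,0,0,0]]

```text
t: 38.0
tcp_pos: [0.6338, -0.1629, 0.1408]
tool_rot: [3.141, 0.001, 2.76]
contact_force: [-0.3, 0.8, -1.0]
width: 0.0499
finger_force: 20.0
```

Emit:
apply_moves:
  plan:
    - [[0,0,4,0],[0,0,0,0]]
  squeeze: 7

```text
t: 38.25
tcp_pos: [0.6331, -0.1628, 0.1356]
tool_rot: [-3.142, -0.0, 2.76]
contact_force: [0.2, -0.1, -1.3]
width: 0.0495
finger_force: 7.0
```

Emit:
apply_moves:
  plan:
    - [[0,0,4,0],[0,0,0,0]]

```text
t: 38.5
tcp_pos: [0.633, -0.1628, 0.1313]
tool_rot: [-3.141, -0.0, 2.76]
contact_force: [0.2, -0.9, -1.0]
width: 0.0497
finger_force: 7.0
```

Emit:
apply_moves:
  plan:
    - [[0,0,4,0],[0,0,0,0]]

```text
t: 38.75
tcp_pos: [0.6331, -0.1628, 0.1273]
tool_rot: [-3.142, -0.0, 2.76]
contact_force: [-0.9, -0.6, -0.8]
width: 0.0498
finger_force: 7.0
```

Emit:
apply_moves:
  plan:
    - [[0,0,3,0],[0,0,0,0]]

```text
t: 39.0
tcp_pos: [0.6331, -0.1628, 0.1244]
tool_rot: [-3.141, -0.0, 2.76]
contact_force: [-0.5, 1.0, -0.4]
width: 0.0497
finger_force: 7.0
```

Emit:
apply_moves:
  plan:
    - [[0,0,3,0],[0,0,0,0]]

```text
t: 39.25
tcp_pos: [0.6331, -0.1628, 0.1214]
tool_rot: [-3.141, -0.0, 2.76]
contact_force: [0.2, 0.2, -1.2]
width: 0.0499
finger_force: 7.0
```

Emit:
apply_moves:
  plan:
    - [[0,0,2,0],[0,0,0,0]]

```text
t: 39.5
tcp_pos: [0.6336, -0.163, 0.1202]
tool_rot: [3.142, 0.001, 2.76]
contact_force: [-1.3, 0.1, 4.3]
width: 0.0504
finger_force: 7.0
```

Emit:
apply_moves:
  plan:
    - [[0,0,1.5,0],[0,0,0,0]]

```text
t: 39.75
tcp_pos: [0.634, -0.1632, 0.1191]
tool_rot: [3.141, 0.002, 2.76]
contact_force: [-0.7, -0.3, 7.8]
width: 0.0498
finger_force: 7.0
```

Emit:
apply_moves:
  plan:
    - [[0,0,0,0],[0,0,0,0],[0,0,0,0],[0,0,0,0]]
  hand: 0.7

```text
t: 40.25
tcp_pos: [0.6332, -0.1628, 0.1181]
tool_rot: [-3.141, -0.0, 2.76]
contact_force: [0.2, 0.3, 0.2]
width: 0.0798
finger_force: 0.0
```

Emit:
apply_moves:
  plan:
    - [[0,0,-20,0],[0,0,-50,0],[0,0,-60,0],[0,0,-40,0],[0,0,0,0]]
  hand: 1

```text
t: 40.88
tcp_pos: [0.6344, -0.1631, 0.2931]
tool_rot: [3.141, 0.006, 2.76]
contact_force: [0.2, -0.6, -1.0]
width: 0.0941
finger_force: 0.0
```

```bash
python3 d.py .6476 .0469 .0065
python3 - <<'E'
from rk import *
from m import blues
snap('wrist','w12');snap('top','t12');snap('scene','s12')
print([(c.round(1),a) for c,a in blues('w12')]);
for c,a in blues('w12'): 
    T=np.load('pics/w12.npy'); print(onz('wrist',[c],.137,T))
a=cv2.imread('pics/w12.png')[:300]; b=cv2.resize(cv2.imread('pics/s12.png')[150:300,60:300],None,fx=2,fy=2,interpolation=2)
b=cv2.copyMakeBorder(b,0,0,0,560-480,cv2.BORDER_CONSTANT); cv2.imwrite('pics/c12.png',np.vstack([a,b]))
E
python3 fl.py t12
```

```text
[ 67.9 199.5 286.4] yaw 158.1 [ 0.22  0.4  -0.03  1.42  0.01  1.31  1.39] w 0.0941 [ 0.6344 -0.1631  0.2931] 40.875
[(array([399.8,  35.6]), np.int32(364)), (array([436.9, 171.6]), np.int32(256)), (array([281.7, 246.5]), np.int32(449))]
[[0.52668888 0.00875806 0.137     ]]
[[0.67386374 0.00657396 0.137     ]]
[[ 0.69094462 -0.18588056  0.137     ]]
cap [0.7081 0.0585] d 0.0606 ang 10.9 edge ang 10.4 O [0.6473 0.0469] rect [36.5 19. ] px [266. 145.]
cap [0.5116 0.0613] d 0.06 ang -5.0 edge ang -4.9 O [0.4503 0.0666] rect [19.7 38. ] px [266. 221.]
```

View pics/c12.png

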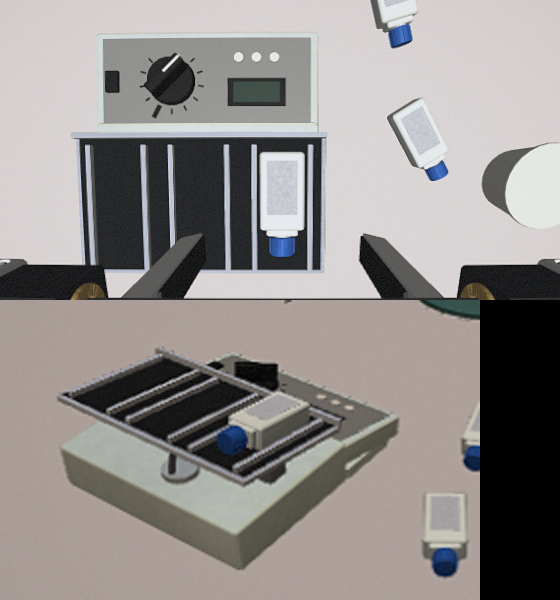

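The first new flask lies flat between the left lane's bars, cap uphill. Next is the flask at (0.647, 0.047).

Emit:
apply_moves:
  plan:
    - [[0,0,0,-10],[0,0,0,-10],[0,0,0,-10],[0,0,0,-2.5],[-13,51,0,0]]

```text
t: 41.65
tcp_pos: [0.6357, -0.1138, 0.2868]
tool_rot: [-3.141, -0.002, -2.962]
contact_force: [1.2, 1.0, -0.0]
width: 0.0942
finger_force: 0.0
```

Emit:
apply_moves:
  plan:
    - [[-13,51,0,0],[-13,51,0,0],[-13,51,0,0],[0,0,50,0],[0,0,50,0]]

```text
t: 42.28
tcp_pos: [0.6462, 0.0479, 0.1862]
tool_rot: [-3.142, -0.001, -2.955]
contact_force: [1.2, -1.8, -0.5]
width: 0.0939
finger_force: 0.0
```

Emit:
apply_moves:
  plan:
    - [[0,0,50,0],[0,0,30,0],[0,0,0,0],[0,0,0,0]]

```text
t: 42.78
tcp_pos: [0.6472, 0.0473, 0.1092]
tool_rot: [-3.142, 0.001, -2.956]
contact_force: [-0.1, 0.4, 0.2]
width: 0.0941
finger_force: 0.0
```

```bash
python3 d.py .6474 .0469 .0085
```

```text
[ -0.   -0.4 100.7] yaw -169.4 [ 0.02  0.56 -0.19  1.62  0.12  0.97  1.54] w 0.0941 [0.6472 0.0473 0.1092] 42.775
```

Emit:
apply_moves:
  plan:
    - [[0,0,45,0],[0,0,35,0],[0,0,15,0],[0,0,5,0],[0,0,0,0]]

```text
t: 43.4
tcp_pos: [0.6475, 0.0473, 0.0094]
tool_rot: [-3.141, 0.001, -2.956]
contact_force: [0.5, -0.3, 1.0]
width: 0.0941
finger_force: 0.0
```

Emit:
apply_moves:
  plan:
    - [[0,0,0,0],[0,0,0,0],[0,0,0,0],[0,0,0,0],[0,0,0,0]]
  hand: -1
  squeeze: 20

```text
t: 44.02
tcp_pos: [0.6468, 0.0471, 0.0082]
tool_rot: [-3.141, 0.0, -2.956]
contact_force: [0.4, -1.5, 0.8]
width: 0.0499
finger_force: 20.0
```

Emit:
apply_moves:
  plan:
    - [[0,0,-15,0],[0,0,-45,0],[0,0,-60,0],[0,0,-60,0],[0,0,-60,0]]

```text
t: 44.65
tcp_pos: [0.6463, 0.0473, 0.2514]
tool_rot: [-3.142, 0.001, -2.956]
contact_force: [0.9, -0.5, -1.5]
width: 0.0494
finger_force: 20.0
```

Emit:
apply_moves:
  plan:
    - [[0,0,0,10],[0,0,0,10],[0,0,0,10],[0,0,0,2.5],[0,0,0,0]]

```text
t: 45.28
tcp_pos: [0.6466, 0.0474, 0.249]
tool_rot: [3.141, 0.001, 2.76]
contact_force: [0.7, -0.6, 0.3]
width: 0.0494
finger_force: 20.0
```

```bash
python3 d.py .5971 -.2541 .25
```

```text
[ -66.3 -298.3   -1.1] yaw 158.2 [-0.05  0.42 -0.1   1.49  0.04  1.23  1.04] w 0.0494 [0.6466 0.0474 0.249 ] 45.275
```

Emit:
apply_moves:
  plan:
    - [[-11,-49.5,0,0],[-11,-49.5,0,0],[-11,-49.5,0,0],[-11,-50,0,0],[-11,-50,0,0]]

```text
t: 45.9
tcp_pos: [0.6046, -0.2054, 0.2488]
tool_rot: [3.141, 0.0, 2.761]
contact_force: [1.6, -0.4, -0.9]
width: 0.0495
finger_force: 20.0
```

Emit:
apply_moves:
  plan:
    - [[-11,-50,0,0],[0,0,0,0],[0,0,40,0],[0,0,0,0],[0,0,0,0]]

```text
t: 46.52
tcp_pos: [0.5973, -0.2539, 0.2096]
tool_rot: [3.141, 0.001, 2.761]
contact_force: [0.4, -0.2, 0.1]
width: 0.0501
finger_force: 20.0
```

```bash
python3 d.py .5971 -.2541 .14
python3 - <<'E'
from rk import *
snap('wrist','w13'); T=np.load('pics/w13.npy')
im=cv2.imread('pics/w13.png'); b=im[:,:,0].astype(int)-im[:,:,2]; g=cv2.cvtColor(im,cv2.COLOR_BGR2GRAY)
for r in (160,185,210,225): 
    p=g[r-1:r+2].mean(0); m=(p>100).astype(int); e=np.flatnonzero(np.diff(m)); print(r,[(int(a)+1,int(c)) for a,c in zip(e[:-1],e[1:]) if m[a+1] and c-a<120])
E
```

```text
[ 0.2 -0.2 69.6] yaw 158.2 [ 0.35  0.45  0.01  1.54 -0.    1.15  1.55] w 0.0501 [ 0.5973 -0.2539  0.2096] 46.525
160 [(135, 141), (207, 213), (242, 249), (315, 322), (350, 357), (370, 429)]
185 [(136, 142), (207, 214), (237, 327), (350, 356), (364, 428)]
210 [(137, 143), (208, 214), (238, 326), (350, 356), (365, 427)]
225 [(137, 143), (208, 214), (238, 326), (349, 356), (367, 427)]
```

Emit:
apply_moves:
  plan:
    - [[0,0,40,0],[0,0,25,0],[0,0,10,0],[0,0,0,0],[0,0,0,0]]

```text
t: 47.2
tcp_pos: [0.5975, -0.2546, 0.1346]
tool_rot: [-3.142, 0.002, 2.76]
contact_force: [-0.5, 0.2, -0.4]
width: 0.0495
finger_force: 20.0
```

Emit:
apply_moves:
  plan:
    - [[0,0,5,0],[0,0,4,0],[0,0,0,0]]
  squeeze: 7

```text
t: 47.58
tcp_pos: [0.5966, -0.2543, 0.1239]
tool_rot: [-3.141, -0.0, 2.76]
contact_force: [-0.6, -0.1, -0.6]
width: 0.0502
finger_force: 7.0
```

Emit:
apply_moves:
  plan:
    - [[0,0,3,0],[0,0,2,0],[0,0,0,0]]

```text
t: 47.95
tcp_pos: [0.5967, -0.2543, 0.1191]
tool_rot: [-3.142, 0.0, 2.76]
contact_force: [-0.5, 0.4, 0.3]
width: 0.0498
finger_force: 7.0
```

Emit:
apply_moves:
  plan:
    - [[0,0,2,0],[0,0,0,0]]

```text
t: 48.2
tcp_pos: [0.5973, -0.2546, 0.1178]
tool_rot: [-3.142, 0.002, 2.76]
contact_force: [-0.5, -0.0, 6.5]
width: 0.0497
finger_force: 7.0
```

Emit:
apply_moves:
  plan:
    - [[0,0,0,0],[0,0,0,0],[0,0,0,0],[0,0,0,0]]
  hand: 0.7

```text
t: 48.7
tcp_pos: [0.5967, -0.2543, 0.1171]
tool_rot: [-3.142, -0.0, 2.76]
contact_force: [0.3, -0.1, -0.1]
width: 0.0798
finger_force: 0.0
```

Emit:
apply_moves:
  plan:
    - [[0,0,-20,0],[0,0,-50,0],[0,0,-60,0],[0,0,-40,0],[0,0,0,0]]
  hand: 1

```text
t: 49.32
tcp_pos: [0.5979, -0.2548, 0.2921]
tool_rot: [3.141, 0.007, 2.76]
contact_force: [0.0, 0.0, -0.9]
width: 0.0941
finger_force: 0.0
```

```bash
python3 d.py .4503 .0666 .0085
python3 - <<'E'
from rk import *
from m import blues
snap('wrist','w14');snap('top','t14');snap('scene','s14'); T=np.load('pics/w14.npy')
for n,k in (('wrist','w14'),('scene','s14')):
  for c,a in blues(k):
    P=onz(n,[c],.137,T)[0]; print(k,c.round(),a,P.round(4))
E
python3 fl.py t14
```

```text
[258.6 243.3 282. ] yaw 158.1 [ 0.35  0.39  0.01  1.43 -0.    1.31  1.55] w 0.0941 [ 0.5979 -0.2548  0.2921] 49.325
w14 [472.  36.] 384 [ 0.5173 -0.0149  0.137 ]
w14 [282. 247.] 449 [ 0.6544 -0.2771  0.137 ]
w14 [357. 245.] 99 [ 0.6855 -0.1959  0.137 ]
s14 [553. 112.] 1096 [-0.1247  0.82    0.137 ]
s14 [489. 146.] 1216 [0.1831 0.5555 0.137 ]
s14 [ 94. 138.] 64 [ 0.3639 -0.5526  0.137 ]
s14 [107. 138.] 53 [ 0.3568 -0.5126  0.137 ]
s14 [143. 205.] 139 [ 0.6535 -0.2768  0.137 ]
s14 [175. 219.] 149 [ 0.6905 -0.185   0.137 ]
s14 [297. 228.] 106 [0.6696 0.0821 0.137 ]
s14 [417. 235.] 77 [0.645  0.3347 0.137 ]
cap [0.5116 0.0613] d 0.0601 ang -4.7 edge ang -4.8 O [0.4502 0.0663] rect [19.5 38. ] px [266. 221.]
```

Emit:
apply_moves:
  plan:
    - [[0,0,0,-8.6],[0,0,0,-8.5],[25,44,0,0],[25,44,0,0],[25,44,0,0]]

```text
t: 50.1
tcp_pos: [0.5317, -0.1151, 0.2862]
tool_rot: [3.141, -0.002, 3.058]
contact_force: [0.9, 0.2, -0.5]
width: 0.094
finger_force: 0.0
```

Emit:
apply_moves:
  plan:
    - [[25,44,0,0],[25,44,0,0],[24,44,0,0],[24,44,0,0],[0,0,50,0]]

```text
t: 50.72
tcp_pos: [0.4502, 0.0702, 0.2385]
tool_rot: [3.14, 0.005, 3.063]
contact_force: [0.8, -0.7, -0.7]
width: 0.0943
finger_force: 0.0
```

Emit:
apply_moves:
  plan:
    - [[0,0,50,0],[0,0,50,0],[0,0,30,0],[0,0,0,0],[0,0,0,0]]

```text
t: 51.35
tcp_pos: [0.4503, 0.0671, 0.108]
tool_rot: [3.142, 0.001, 3.058]
contact_force: [0.4, 0.4, 1.2]
width: 0.094
finger_force: 0.0
```

```bash
python3 d.py .4503 .0665 .0085
```

```text
[ 0.  -0.6 99.5] yaw 175.2 [ 0.02  0.25 -0.26  2.1   0.09  0.81  1.19] w 0.094 [0.4503 0.0671 0.108 ] 51.35
```

Emit:
apply_moves:
  plan:
    - [[0,0,45,0],[0,0,35,0],[0,0,15,0],[0,0,4,0],[0,0,0,0]]

```text
t: 51.98
tcp_pos: [0.4507, 0.067, 0.0091]
tool_rot: [3.141, 0.001, 3.058]
contact_force: [0.2, -0.7, -0.3]
width: 0.094
finger_force: 0.0
```

Emit:
apply_moves:
  plan:
    - [[0,0,0,0],[0,0,0,0],[0,0,0,0],[0,0,0,0],[0,0,0,0]]
  hand: -1
  squeeze: 20

```text
t: 52.6
tcp_pos: [0.45, 0.0668, 0.0082]
tool_rot: [-3.141, -0.0, 3.058]
contact_force: [-1.0, -0.9, 1.8]
width: 0.0499
finger_force: 20.0
```

Emit:
apply_moves:
  plan:
    - [[0,0,-15,0],[0,0,-45,0],[0,0,-60,0],[0,0,-60,0],[0,0,-60,0]]

```text
t: 53.22
tcp_pos: [0.4492, 0.0671, 0.2512]
tool_rot: [3.141, 0.001, 3.059]
contact_force: [1.3, -0.3, -2.5]
width: 0.0497
finger_force: 20.0
```

Emit:
apply_moves:
  plan:
    - [[0,0,0,8.6],[0,0,0,8.5],[0,0,0,0],[0,0,0,0]]

```text
t: 53.72
tcp_pos: [0.4497, 0.067, 0.2484]
tool_rot: [-3.142, -0.0, 2.763]
contact_force: [-0.1, -1.0, -2.0]
width: 0.0498
finger_force: 20.0
```

```bash
python3 d.py .5605 -.3450 .25
```

```text
[-255.1 -342.    -1.6] yaw 158.3 [ 0.04  0.07 -0.27  1.95  0.02  1.13  0.96] w 0.0498 [0.4497 0.067  0.2484] 53.725
```

Emit:
apply_moves:
  plan:
    - [[-28,-38,0,0],[-28,-38,0,0],[-28,-38,0,0],[-28,-38,0,0],[-28,-38,0,0]]

```text
t: 54.35
tcp_pos: [0.5092, -0.1629, 0.2482]
tool_rot: [3.142, -0.0, 2.763]
contact_force: [0.5, 0.1, -1.7]
width: 0.0497
finger_force: 20.0
```

Emit:
apply_moves:
  plan:
    - [[-28,-38,0,0],[-29,-38,0,0],[-29,-38,0,0],[-29,-38,0,0],[0,0,0,0]]

```text
t: 54.98
tcp_pos: [0.5584, -0.3488, 0.247]
tool_rot: [-3.141, -0.001, 2.759]
contact_force: [-0.9, 0.7, -2.2]
width: 0.0498
finger_force: 20.0
```

Emit:
apply_moves:
  plan:
    - [[0,0,40,0],[0,0,0,0],[0,0,0,0]]

```text
t: 55.35
tcp_pos: [0.5596, -0.3451, 0.2096]
tool_rot: [3.142, 0.001, 2.761]
contact_force: [1.1, 0.1, -1.5]
width: 0.0494
finger_force: 20.0
```

```bash
python3 d.py .5605 -.3450 .14
python3 - <<'E'
from rk import *
snap('wrist','w15'); T=np.load('pics/w15.npy')
im=cv2.imread('pics/w15.png'); g=cv2.cvtColor(im,cv2.COLOR_BGR2GRAY)
for r in (160,185,210,225): 
    p=g[r-1:r+2].mean(0); m=(p>100).astype(int); e=np.flatnonzero(np.diff(m)); print(r,[(int(a)+1,int(c)) for a,c in zip(e[:-1],e[1:]) if m[a+1] and c-a<120])
E
```

```text
[-0.7  0.4 69.6] yaw 158.2 [ 0.49  0.47  0.02  1.51 -0.01  1.16  1.7 ] w 0.0494 [ 0.5596 -0.3451  0.2096] 55.35
160 [(243, 249), (316, 322), (351, 358), (421, 429), (458, 464), (528, 534)]
185 [(237, 327), (351, 357), (368, 429), (457, 463)]
210 [(238, 326), (350, 357), (368, 428), (456, 462)]
225 [(238, 326), (350, 356), (367, 427), (456, 461)]
```

Centred and aligned. I'll lower it the same way as before.

Emit:
apply_moves:
  plan:
    - [[0,0,40,0],[0,0,25,0],[0,0,10,0],[0,0,0,0],[0,0,0,0]]

```text
t: 56.02
tcp_pos: [0.5598, -0.3458, 0.1347]
tool_rot: [-3.141, 0.002, 2.76]
contact_force: [0.1, 0.4, -1.6]
width: 0.0499
finger_force: 20.0
```

Emit:
apply_moves:
  plan:
    - [[0,0,5,0],[0,0,4,0],[0,0,0,0]]
  squeeze: 7

```text
t: 56.4
tcp_pos: [0.5591, -0.3454, 0.1239]
tool_rot: [-3.142, -0.0, 2.76]
contact_force: [0.3, -0.8, -1.9]
width: 0.0501
finger_force: 7.0
```

Emit:
apply_moves:
  plan:
    - [[0,0,3,0],[0,0,2,0],[0,0,0,0]]

```text
t: 56.78
tcp_pos: [0.5591, -0.3454, 0.1192]
tool_rot: [-3.141, 0.0, 2.76]
contact_force: [-1.6, 0.5, 1.1]
width: 0.0496
finger_force: 7.0
```

Emit:
apply_moves:
  plan:
    - [[0,0,2,0],[0,0,0,0]]

```text
t: 57.02
tcp_pos: [0.5598, -0.3457, 0.1179]
tool_rot: [-3.141, 0.002, 2.76]
contact_force: [-0.8, 0.2, 6.9]
width: 0.05
finger_force: 7.0
```

Emit:
apply_moves:
  plan:
    - [[0,0,0,0],[0,0,0,0],[0,0,0,0],[0,0,0,0]]
  hand: 0.7

```text
t: 57.52
tcp_pos: [0.5592, -0.3454, 0.1171]
tool_rot: [-3.142, -0.0, 2.76]
contact_force: [0.8, -0.3, 0.2]
width: 0.0793
finger_force: 0.0
```

Emit:
apply_moves:
  plan:
    - [[0,0,-20,0],[0,0,-50,0],[0,0,-60,0],[0,0,-40,0],[0,0,0,0]]

```text
t: 58.15
tcp_pos: [0.5602, -0.346, 0.2922]
tool_rot: [-3.141, 0.007, 2.76]
contact_force: [-0.5, -0.2, -0.4]
width: 0.0797
finger_force: 0.0
```

Run:
```python
from rk import *
from m import blues
snap('wrist','w16');snap('scene','s16'); T=np.load('pics/w16.npy')
for n,k in (('wrist','w16'),('scene','s16')):
  for c,a in blues(k):
    P=onz(n,[c],.137,T)[0]; print(k,c.round(),a,P.round(4))
```

```text
w16 [451. 247.] 507 [ 0.6915 -0.1853  0.137 ]
w16 [282. 247.] 449 [ 0.6178 -0.3686  0.137 ]
w16 [378. 241.] 29 [ 0.6515 -0.263   0.137 ]
s16 [553. 112.] 1096 [-0.1252  0.8201  0.137 ]
s16 [489. 146.] 1216 [0.183  0.5555 0.137 ]
s16 [ 93. 137.] 59 [ 0.3624 -0.5537  0.137 ]
s16 [107. 137.] 46 [ 0.3542 -0.5138  0.137 ]
s16 [113. 192.] 108 [ 0.6166 -0.3689  0.137 ]
s16 [143. 205.] 138 [ 0.6536 -0.2767  0.137 ]
s16 [175. 219.] 150 [ 0.6905 -0.185   0.137 ]
s16 [417. 235.] 71 [0.6442 0.3352 0.137 ]
```

Emit:
apply_moves:
  plan:
    - [[0,0,0,10.5],[0,0,0,10.5],[0,0,0,10.5],[0,0,0,10.5],[0,0,0,0]]

```text
t: 58.88
tcp_pos: [0.5589, -0.3451, 0.2864]
tool_rot: [-3.14, -0.001, 2.028]
contact_force: [0.2, -0.7, -0.1]
width: 0.0798
finger_force: 0.0
```

```bash
python3 d.py .4536 -.2455 .0656
```

```text
[135.5 -50.3 221. ] yaw 116.2 [ 0.4   0.42  0.15  1.42 -0.06  1.31  1.01] w 0.0798 [ 0.5589 -0.3451  0.2864] 58.875
```

Emit:
apply_moves:
  plan:
    - [[34,-12.5,0,0],[34,-12.5,0,0],[34,-12.5,0,0],[33.5,-12.5,0,0],[0,0,50,0]]
  hand: 0

```text
t: 59.5
tcp_pos: [0.4552, -0.2451, 0.2395]
tool_rot: [3.137, 0.005, 2.033]
contact_force: [2.0, -1.0, -1.1]
width: 0.0474
finger_force: 0.0
```

Emit:
apply_moves:
  plan:
    - [[0,0,50,0],[0,0,50,0],[0,0,25,0],[0,0,0,0],[0,0,0,0]]

```text
t: 60.12
tcp_pos: [0.455, -0.246, 0.1132]
tool_rot: [3.141, 0.001, 2.029]
contact_force: [0.1, -0.7, 1.2]
width: 0.0467
finger_force: 0.0
```

```bash
python3 d.py .4534 -.2454 .0656
```

```text
[ 1.3 -1.2 47.6] yaw 116.2 [ 0.34  0.33  0.12  1.96 -0.05  0.85  0.94] w 0.0467 [ 0.455  -0.246   0.1132] 60.125
```

Emit:
apply_moves:
  plan:
    - [[1,-1,20,0],[0,0,15,0],[0,0,8,0],[0,0,4,0],[0,0,0,0]]

```text
t: 60.75
tcp_pos: [0.4534, -0.2454, 0.0653]
tool_rot: [3.142, 0.0, 2.027]
contact_force: [0.4, -0.6, 0.1]
width: 0.0467
finger_force: 0.0
```

Emit:
apply_moves:
  plan:
    - [[0,0,0,0],[0,0,0,0],[0,0,0,0],[0,0,0,0]]
  hand: -1
  squeeze: 8

```text
t: 61.25
tcp_pos: [0.453, -0.2455, 0.0652]
tool_rot: [-3.141, -0.0, 2.026]
contact_force: [-3.3, -0.7, 2.3]
width: 0.0161
finger_force: 7.9
```

Emit:
apply_moves:
  plan:
    - [[0,0,0,8],[0,0,0,9],[0,0,0,9],[0,0,0,9],[0,0,0,0]]

```text
t: 61.88
tcp_pos: [0.4525, -0.2455, 0.065]
tool_rot: [-3.14, 0.0, 1.413]
contact_force: [-5.0, -2.4, 1.7]
width: 0.0162
finger_force: 8.2
```

Emit:
apply_moves:
  plan:
    - [[0,0,0,9],[0,0,0,9],[0,0,0,9],[0,0,0,9],[0,0,0,0]]

```text
t: 62.5
tcp_pos: [0.4522, -0.2448, 0.0648]
tool_rot: [-3.14, 0.001, 0.785]
contact_force: [-6.3, 1.7, 3.5]
width: 0.0159
finger_force: 8.0
```

Emit:
apply_moves:
  plan:
    - [[0,0,0,9],[0,0,0,9],[0,0,0,9],[0,0,0,9],[0,0,0,0]]

```text
t: 63.12
tcp_pos: [0.4526, -0.2444, 0.0648]
tool_rot: [-3.14, 0.002, 0.157]
contact_force: [-4.6, 4.3, 3.1]
width: 0.0159
finger_force: 8.0
```

Emit:
apply_moves:
  plan:
    - [[0,0,0,9],[0,0,0,9],[0,0,0,9],[0,0,0,9],[0,0,0,0]]

```text
t: 63.75
tcp_pos: [0.4531, -0.2446, 0.065]
tool_rot: [-3.141, 0.001, -0.468]
contact_force: [-3.0, 4.1, 3.8]
width: 0.015
finger_force: 8.0
```

Emit:
apply_moves:
  plan:
    - [[0,0,0,9],[0,0,0,8],[0,0,0,0],[0,0,0,0]]

```text
t: 64.25
tcp_pos: [0.4531, -0.245, 0.0651]
tool_rot: [-3.142, 0.001, -0.761]
contact_force: [-1.4, 3.9, 1.0]
width: 0.0153
finger_force: 8.1
```

```bash
python3 d.py .4534 -.2454 .0656
python3 - <<'E'
from rk import *
snap('wrist','w17'); T=np.load('pics/w17.npy'); im=cv2.imread('pics/w17.png')
cv2.imwrite('pics/c17.png',cv2.resize(im[130:260,200:370],None,fx=4,fy=4,interpolation=2))
O=np.array([.5971,-.2541]);
g=cv2.cvtColor(im,cv2.COLOR_BGR2GRAY)
n,l,s,c=cv2.connectedComponentsWithStats((g[140:260,200:370]>170).astype(np.uint8)); print([(c[i]+[200,140],s[i]) for i in range(1,n) if 15<s[i,4]<600])
E
```

```text
[ 0.4  0.1 -0.5] yaw -43.6 [-0.18  0.51  0.77  2.01 -0.49  0.81 -1.45] w 0.0153 [ 0.4531 -0.245   0.0651] 64.25
[(array([282.63948498, 235.21888412]), array([ 80,  76,   6,  41, 233], dtype=int32))]
```

Emit:
apply_moves:
  plan:
    - [[0,0,0,5.5],[0,0,0,0],[0,0,0,0]]

```text
t: 64.68
tcp_pos: [0.4532, -0.2451, 0.0651]
tool_rot: [-3.142, 0.0, -0.857]
contact_force: [-2.2, 4.7, -0.0]
width: 0.0156
finger_force: 8.3
```

Emit:
apply_moves:
  plan:
    - [[0,0,0,0],[0,0,0,0],[0,0,0,0],[0,0,0,0]]
  hand: 0

```text
t: 65.18
tcp_pos: [0.4534, -0.2455, 0.0652]
tool_rot: [3.142, -0.0, -0.862]
contact_force: [0.1, -0.1, -0.8]
width: 0.0466
finger_force: 0.0
```

Emit:
apply_moves:
  plan:
    - [[0,0,-20,0],[0,0,-40,0],[-30,0,-25,0],[-22,0,0,0],[0,0,0,0]]

```text
t: 65.8
tcp_pos: [0.4193, -0.2048, 0.1513]
tool_rot: [-3.139, 0.0, -0.861]
contact_force: [0.0, -0.3, 0.4]
width: 0.0471
finger_force: 0.0
```

```bash
python3 d.py .4534 -.2454 .0656
python3 - <<'E'
from rk import *
snap('wrist','w18'); T=np.load('pics/w18.npy'); im=cv2.imread('pics/w18.png')
print(proj('wrist',[(.4575,-.2470,.056)],T))
cv2.imwrite('pics/c18.png',cv2.resize(im[60:220,180:380],None,fx=3.7,fy=3.7,interpolation=2))
E
```

```text
[53.   0.8 85.7] yaw -49.3 [-0.44  0.29  0.96  2.07 -0.3   0.93 -1.74] w 0.0471 [ 0.4193 -0.2048  0.1513] 65.8
[[280.93667481 146.48285976]]
```

View pics/c18.png

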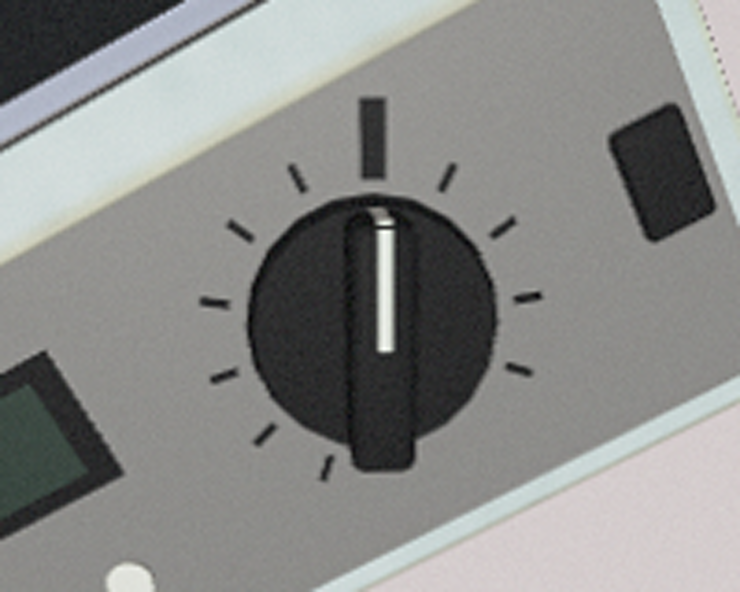

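The pointer runs parallel to the long mark, which is in line with the dial's axis: the white line is at x≈385 and the mark at x≈372, and the bar's height over the tilted panel accounts for the offset. Next I retreat, check the flasks once more and hand in.

Emit:
apply_moves:
  plan:
    - [[0,0,-50,0],[0,0,-50,0],[0,0,0,0],[0,0,0,0]]

```text
t: 66.35
tcp_pos: [0.4195, -0.206, 0.2501]
tool_rot: [3.141, -0.0, -0.862]
contact_force: [-1.0, 0.8, -1.1]
width: 0.0473
finger_force: 0.0
```

Run:
```python
from rk import *
from m import blues
T=np.load('pics/w18.npy'); k=lambda x,y:(x/3.7+180-.4,y/3.7+60-.4)
n=np.array([-.199*.9276,.199*.3737,.980]); A=np.array([.4575,-.2470,.054])
def pl(uv,h):
    c,d=rays('wrist',[uv],T); d=d[0]; return c+d*(n@(A+n*h-c))/(n@d)
u=np.array([.98*.9276,-.98*.3737,.199]); v=np.cross(n,u)
for p,q,h in (((385,352),(384.5,228),.032),((373,178),(372,98),0)):
    e=pl(k(*q),h)-pl(k(*p),h); print(np.degrees(np.arctan2(e@v,e@u)))
snap('scene','s19')
print([(c.round(),onz('scene',[c],.137)[0].round(4)) for c,a in blues('s19') if 100<c[0]<450])
o=arm.observe(); print(o['t'],o['contact_force'])
print(arm.job_done())
```

```text
-26.643998244176185
-26.355135964379322
[(array([107., 137.]), array([ 0.3541, -0.5136,  0.137 ])), (array([113., 192.]), array([ 0.6173, -0.3681,  0.137 ])), (array([143., 205.]), array([ 0.6533, -0.277 ,  0.137 ])), (array([175., 219.]), array([ 0.6905, -0.185 ,  0.137 ])), (array([417., 235.]), array([0.6447, 0.3348, 0.137 ]))]
66.4 [-0.09064783  0.04448719 -0.27732916]
the job is handed in; nothing more can be done
None
```

Job handed in at 66 s: the dial was turned to its low stop first, the finished flask is flat in the tray, the three new flasks are one to a lane with caps uphill, and the pointer is within about 0.3° of the long mark.

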